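# Finish a tractor dash panel: check the paint, set the stop, clip in the covers

## Robot

A 6-joint arm with a two-finger parallel gripper is mounted at the origin on the work surface. World frame = base frame: x ahead of the robot, y to its left, z up, the work surface at z = 0. Lengths are in m, angles in rad, forces in N, time in s.
With the tool pointing down it reaches from about 0.35 to 0.85 m from the base axis. Payload 8.1 kg.
Tool frame: the origin (TCP) lies midway between the tips of the shut fingers; the grasp point (between the pads) lies 19 mm behind it; z points along the fingers, y is the direction in which the jaws open and shut (so a half turn about z gives the same grasp; the last joint's range is limited). The gripper opens to 93 mm and grips with 3 to 60 N. Pads are 15 mm wide; open, the fingers measure 128 mm over their backs; the gripper's body (75 mm by 188 mm) begins 65 mm behind the grasp point.
Start: joints at [-1.22, 0.13, 1.488, -0, 1.523, -0.085], TCP at [0.253, -0.544, 0.219] pointing down, gripper open.
Joint ranges: [-2.96, 2.96], [-0.89, 2.26], [0.02, 2.5], [-1.34, 4.48], [0, 2.73], [-2.66, 2.66]. Speed limits (rad/s): [2.39, 2.39, 2.79, 3.14, 3.14, 3.14].

## Interface

Orientations are given as a unit quaternion [x, y, z, w].
In Python, from plant import manip gives the robot as it stands.
- The arm moves only by the shell command python3 -m handwheel 'ROWS' [OPENING]. ROWS is JSON, a list of rows, each a list of 4 numbers: the shift along the tool's x, y, z in mm, then the turn about the tool's z in rad. A call has 1 to 5 rows; each row is the pose to reach, as a shift and turn from the pose commanded when the call began, along the tool's axes at that moment; what a row does not reach only later rows make up. A row lasts 1/10 s, in which the tool goes at most 50 mm and 8.59 degrees, less where a joint would pass 70% of its speed; a pose out of reach is approached as far as the arm can. A call with a gripper value outside its range is refused whole. OPENING is the opening, from -1 (shut) to 1 (fully open), set as the call begins (- or left out, the last holds). The fingers move at their own pace and stop on an object; the grip force is fixed at half the most. Time passes only in rows, so rows that repeat a pose let the fingers close. It gives the time, the measured TCP pose, the force and the opening at its end, in the units of the state.
- manip.state(): the state, without advancing time (a new reading comes with each control period).
- manip.camera(name): name is "scene" or "side" or "wrist"; returns a dict with "image" (384x512x3 uint8, blue, green, red), "K" (3x3 intrinsics, pixels), "origin" and "attitude" of the camera in the world. Camera axes: x right, y down, z forward; pixel columns grow to the right and rows downward; lengths in m; the calibration is good to about 2 mm. A picture is of the moment at which its call begins. There is no depth.
- manip.job_done(): hands the job in, once; it reports no verdict.
Trained networks look in a picture, given as the dict that the camera call returned (one of the last four; its "shot" number tells which), for a name from the list of things; names that differ only in an ending like _2 or _b are one class to them, and where a whole thing is asked for, a point or a joint stands for the part that bears it (a point fixed in the world has none). Each returns a list of dicts, best first, with "conf" (0 to 1); they miss things now and then, are a little off and sometimes report something else, mostly with a low value. They report only what shows in the picture. A call takes as long as a camera call. They do not tell look-alikes from the thing itself.
- manip.boxes_of(picture, thing): "pixel" ([column, row] in pixels, amid what is visible of it).
- manip.mark_of(picture, thing): "pixel" ([column, row] in pixels: a listed point, or the origin of a listed thing).
The state is a dict: "time": time; "joint_positions": joint angles; "joint_vel": joint speeds; "effort": joint torques, N m; "tcp_pos": TCP position; "tcp_rot": TCP orientation; "force": force on the tool from outside, world axes, zero at the start; "wrist_torque": the same for the moment, N m; "opening": finger opening in m.
Only numpy, scipy, OpenCV 4.12 (cv2) and the standard library are available. Lean on these libraries where they do the work, as an engineer would, in place of code of your own. Each camera call takes 0.05 s, during which the arm holds its last target. There are 200 camera calls.

## Task

First check that the fresh paint has cooled: pick up the hand thermometer and hold it still for about two seconds, aimed at the middle of the tape patch on the panel's cowl from about 10 cm, and lay it flat on its rubber pad again. Then slide the steel stop plate along the panel until its leading edge meets the scribed line, and after that clip every blanking cover lying there into a window of its own, any window, pressing each until its tabs snap in and its flange lies flush. Leave the other tools and parts where they are.

Things in the scene. Friction and masses are not known exactly. Their poses are not given: they have to be found in the camera images.
- panel: tractor dash panel lying face up, fixed: grey box 170 (x) x 270 (y) x 45 mm high, origin under its centre. Its 4 mm top plate has a row of four equal windows near the robot, each 44 (x) x 28 (y) mm, hollow 41 mm deep below. Behind them slides a steel stop plate; at the far edge left part (y 42 to 128), a cowl 6 mm thick stands up to z = 125 mm, its robot-facing side at x = +77 mm
- tape (a point): centre of the white tape patch (50 mm wide, 42 mm high, folded over the cowl's top edge) on the side of the cowl that faces the robot: panel x = 77, y = 85, z = 103 mm; panel -x is the outward direction of that face
- scribe (a point): middle of the dark scribed line across the top plate, on its surface (z = 45 mm); the line runs along the panel's x for 74 mm, 2 mm wide, at panel y = 0; axes as the panel's
- stop_plate (a joint): how far (m) the stop plate has been slid along panel +y, 0 to 0.20; friction of about 3 N holds it wherever it is left, nothing stops it at the line. Its leading edge meets the line at 0.0825
- stop_edge (a point): middle of the stop plate's leading (+y) edge, at top-plate height. The plate is steel, 50 (panel x) x 45 (panel y) x 4 mm, and starts well short of the line on its -y side
- stop_lug (a point): top centre of the lug standing on the middle of the stop plate: a block 30 (panel x) x 10 (panel y) mm, its top 30 mm above the top plate; push (or pinch) it here. The lug's centre is 22.5 mm behind the leading edge
- therm: hand-held non-contact thermometer, lying flat on its pad: grey box 105 x 36 x 34 mm (from x = -67 to +38 mm) with a black barrel of 28 mm diameter in front to x = +74 mm; origin at the underside, x points along the barrel (where it looks), z up when lying flat. 0.2 kg (varies), grip it across its 36 mm width
- lens (a point): centre of the thermometer's lens at the front of the barrel: x = 75, y = 0, z = 18 mm from the thermometer's origin; it looks along the thermometer's x axis
- pad: fixed black rubber pad, 210 (x) x 150 (y) x 3 mm, the thermometer's place; origin under its centre
- window0 (a point): centre of window 0 (counted from panel -y) at the surface of the top plate, 45 mm above the bench; axes as the panel's. Panel x = -45 mm, y = -96 mm
- blank0: clip-in cover, black plastic, 0.05 kg; up to four alike (each may be absent), standing upright on a 3 mm card to the robot's left. Origin: underside of its core (28 x 24 mm, z 0 to 18). Flange 58 (x) x 40 (y) mm, z 18 to 22; finger rib 10 mm thick (x), 36 long (y), z 22 to 40. Sprung tabs at both x ends of the core reach x = +-25 mm. Fits any window, its x along panel x, either way round
- window1 (a point): centre of window 1 (counted from panel -y) at the surface of the top plate, 45 mm above the bench; axes as the panel's. Panel x = -45 mm, y = -32 mm
- blank1: the same part as blank0 (may be absent). Clipping in: lower the core into a window and press down with 10 to 20 N; the tabs give way, then spring out under the 4 mm plate as the flange meets it. The origin is then 18 mm below the window point. A cover merely laid in stands several mm proud on its tabs
- window2 (a point): centre of window 2 (counted from panel -y) at the surface of the top plate, 45 mm above the bench; axes as the panel's. Panel x = -45 mm, y = 32 mm
- blank2: blanking cover, may be absent; the same part as blank0: see there for its shape
- window3 (a point): centre of window 3 (counted from panel -y) at the surface of the top plate, 45 mm above the bench; axes as the panel's. Panel x = -45 mm, y = 96 mm
- blank3: blanking cover, may be absent; the same part as blank0: see there for its shape
- hub: bystander, leave alone: black wheel hub 100 mm across, 35 high
- driver: bystander, leave alone: screwdriver lying down
- spanner: bystander, leave alone: open spanner lying down
- can: bystander, leave alone: can 66 mm across, 100 high
- collar: bystander, leave alone: dark steel collar 70 mm across, 22 high
- socket: bystander, leave alone: steel socket, 26 mm across, 45 high
- filter: bystander, leave alone: white oil filter 70 mm across, 70 high
Not all that is in view belongs to the job. Leave any blue or pink look-alike of the blank1 alone.

How it is judged:
By the outcome, as a careful person would: the job done as asked, in the order asked, and still so for the second after the job is handed in, with the robot touching nothing.
Of blank0, blank1, blank2, blank3 only 2 to 4 are there at a start; the rules pass over those that are not, and their reading is None.
At some moment in a run one of blank0, blank1, blank2, blank3 may be knocked a few centimetres aside while the robot is not near it.
It also fails if it takes over 210 s, if anything falls off the work surface, if the arm or the gripper's body presses on something with over 40 N, if the wrist force passes 120 N, or if a joint passes its speed limit or range.

## Working session

There is one attempt and no reset: what is moved stays moved. The work goes in short steps, Python scripts to look and compute and a shell command to move; the robot and the scene stay as the last step left them, time stands still between calls to the robot, and variables do not carry over. Pictures are saved under pics/ and viewed, about 12 in all and at most 16, crops included, and the job is handed in when it is done.

```bash
ls; mkdir -p pics
cat > h.py <<'E'
import numpy as np, cv2
from scipy.spatial.transform import Rotation as R
from plant import manip
def att(p):
    a=np.array(p["attitude"],float)
    return a if a.shape==(3,3) else R.from_quat(a).as_matrix()
def ray(p,px):
    d=att(p)@np.linalg.inv(np.array(p["K"]))@[px[0],px[1],1.]
    return np.array(p["origin"],float),d/np.linalg.norm(d)
def onz(p,px,z):
    o,d=ray(p,px); return o+d*(z-o[2])/d[2]
def proj(p,X):
    c=att(p).T@(np.array(X)-np.array(p["origin"])); q=np.array(p["K"])@c; return q[:2]/q[2]
def tri(*prs):
    A=np.zeros((3,3));b=np.zeros(3)
    for p,px in prs:
        o,d=ray(p,px);M=np.eye(3)-np.outer(d,d);A+=M;b+=M@o
    return np.linalg.solve(A,b)
def totool(dw):
    "world shift -> tool shift mm"
    s=manip.state(); return R.from_quat(s["tcp_rot"]).inv().apply(dw)*1000
E
python3 - <<'E'
from h import *
a=manip.camera("scene");b=manip.camera("side")
print(a["origin"],a["attitude"],b["origin"])
cv2.imwrite("pics/1.png",cv2.resize(a["image"],(768,576)))
cv2.imwrite("pics/2.png",cv2.resize(b["image"],(768,576)))
for n in "panel tape scribe stop_edge stop_lug therm lens pad window0 window1 window2 window3 blank0".split():
    for p,nm in((a,"scene"),(b,"side")):
        print(n,nm,[(np.round(d["pixel"],1).tolist(),round(d["conf"],2)) for d in manip.mark_of(p,n)])
print(manip.state())
E
```

```text
pics
[ 1.19394633 -0.16305418  0.76481135] [ 0.72843828  0.56055046 -0.24014432 -0.3122364 ] [0.44347666 0.66461298 0.8188104 ]
panel scene [([262.8, 244.5], 0.65)]
panel side [([228.8, 212.5], 0.75), ([250.8, 195.0], 0.39)]
tape scene [([301.2, 236.2], 0.81), ([275.8, 195.5], 0.65)]
tape side [([197.8, 199.7], 0.7)]
scribe scene [([267.9, 242.8], 0.8)]
scribe side [([221.2, 198.1], 0.6), ([202.5, 155.9], 0.27)]
stop_edge scene [([337.3, 178.7], 0.58)]
stop_edge side [([225.6, 183.3], 0.59), ([228.9, 208.3], 0.44), ([182.0, 348.5], 0.2)]
stop_lug scene [([232.0, 237.3], 0.66)]
stop_lug side [([228.9, 170.5], 0.64)]
therm scene [([139.6, 241.5], 0.86), ([126.5, 256.7], 0.71)]
therm side [([276.7, 145.3], 0.93), ([227.1, 174.4], 0.32)]
lens scene [([125.3, 255.7], 0.85)]
lens side [([262.3, 136.7], 0.62)]
pad scene [([146.9, 240.4], 0.92)]
pad side [([276.3, 149.2], 0.86)]
window0 scene [([229.4, 225.8], 0.97), ([249.0, 221.3], 0.85), ([268.9, 219.5], 0.78), ([301.7, 217.2], 0.56)]
window0 side [([237.0, 228.1], 0.95), ([245.7, 213.1], 0.83), ([252.4, 194.8], 0.74), ([257.1, 180.4], 0.
[... 1086 characters left out ...]
1.4, 'joint_positions': array([-1.22039425e+00,  1.30455129e-01,  1.48819748e+00, -6.23964133e-06,
        1.52301509e+00, -8.54062616e-02]), 'joint_vel': array([-1.64873163e-05, -1.63737119e-04,  1.14002681e-03,  1.24682071e-03,
        1.11980622e-03,  9.17681310e-04]), 'effort': array([-1.02898161e-04, -5.59751594e+01, -4.92048454e+01,  7.68157351e-02,
        2.28000723e-02,  3.56640648e-06]), 'tcp_pos': array([ 0.25329868, -0.54390509,  0.21860365]), 'tcp_rot': array([ 9.76352645e-01,  2.16183974e-01, -8.04568735e-06, -3.67791356e-05]), 'force': array([-0.19311617, -0.01458194, -0.62865125]), 'wrist_torque': array([-0.02578233, -0.04185549,  0.02143473]), 'opening': 0.09296726551318407}
```

View both.

View pics/1.png

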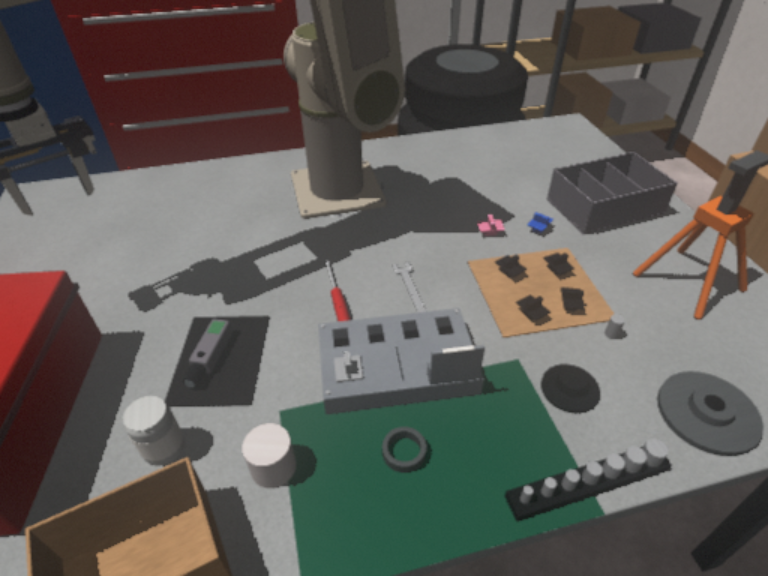

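View pics/2.png

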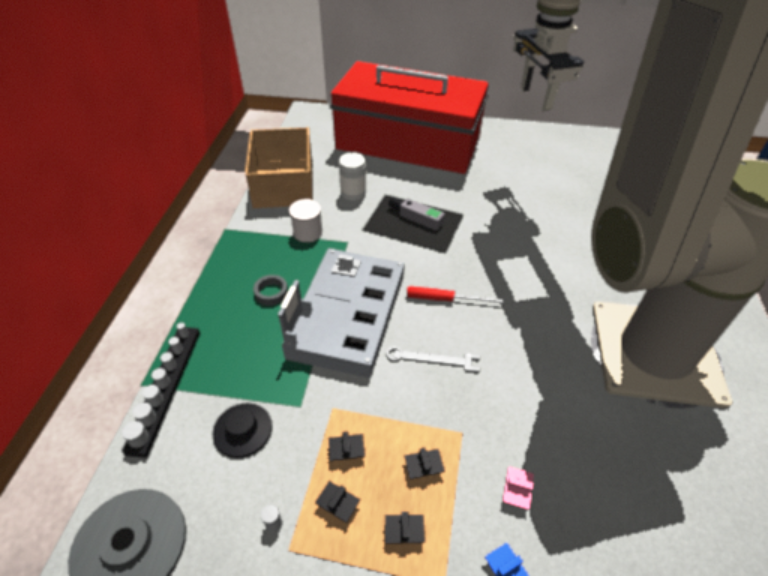

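Run:
```python
from h import *
a=manip.camera("scene");b=manip.camera("side")
from itertools import product
print("tape",tri((a,(301.2,236.2)),(b,(197.8,199.7))))
print("scribe",onz(a,(267.9,242.8),.045),onz(b,(221.2,198.1),.045))
print("lug",tri((a,(232,237.3)),(b,(228.9,170.5))))
print("therm",onz(a,(139.6,241.5),.003),onz(b,(276.7,145.3),.003))
print("lens",onz(a,(125.3,255.7),.021),onz(b,(262.3,136.7),.021))
print("pad",onz(a,(146.9,240.4),0),onz(b,(276.3,149.2),0))
for q in [(229.4,225.8),(249,221.3),(268.9,219.5)]: print("wA",onz(a,q,.045))
for q in [(237.0,228.1),(245.7,213.1),(252.4,194.8),(257.1,180.4)]: print("wB",onz(b,q,.045))
for q in [(339.2,183),(359,210.2),(374,177.6),(383,202.4),(326.7,159.9),(362.9,153.5)]:print("blA",onz(a,q,.003))
for q in [(226.4, 334.9),(344.6, 327.8),(339.3, 381.6),(228.5, 301.5),(283.6, 313.7),(268.3, 358.2)]:print("blB",onz(b,q,.003))
```

```text
tape [0.68775652 0.06603284 0.10485864]
scribe [ 0.64481866 -0.00127217  0.045     ] [ 0.63824214 -0.00508128  0.045     ]
lug [ 0.63048343 -0.09102244  0.07860978]
therm [ 0.51827683 -0.33092605  0.003     ] [ 0.50282711 -0.3263467   0.003     ]
lens [ 0.57279833 -0.36329114  0.021     ] [ 0.55894383 -0.34506774  0.021     ]
pad [ 0.51680241 -0.31204223  0.        ] [ 0.5021855  -0.30783967  0.        ]
wA [ 0.56213542 -0.08629051  0.045     ]
wA [ 0.55983244 -0.03130874  0.045     ]
wA [0.56738959 0.02313501 0.045     ]
wB [0.57148696 0.09761065 0.045     ]
wB [0.5564207  0.04092069 0.045     ]
wB [ 0.54810185 -0.03252425  0.045     ]
wB [ 0.54274455 -0.09521262  0.045     ]
blA [0.43581864 0.29708423 0.003     ]
blA [0.56372995 0.30438078 0.003     ]
blA [0.44049106 0.41879539 0.003     ]
blA [0.5523404  0.39008603 0.003     ]
blA [0.31293625 0.30439918 0.003     ]
blA [0.31165859 0.44320667 0.003     ]
blB [0.5470645  0.37497549 0.003     ]
blB [0.2735517  0.31777109 0.003     ]
blB [0.28785792 0.43697097 0.003     ]
blB [0.55838685 0.29352881 0.003     ]
blB [0.41985728 0.30461988 0.003     ]
blB [0.44433606 0.41185298 0.003     ]
```

Scene (1): thermometer on its pad at about (205,350), panel centre (400,355), four black covers on the card at (512,265), (560,263), (533,308), (572,299). The look-alikes are pink (490,225) and blue (540,222), both off the card. Candidates for the thermometer: only the grey tool on the black pad, though the can and filter are nearby. I'll move above it and check with the wrist camera.

```bash
python3 -m handwheel '[[225,-60,-30,0],[225,-60,-30,0],[225,-60,-30,0],[225,-60,-30,0],[225,-60,-30,0]]' 1
python3 -m handwheel '[[90,-25,0,0.7],[90,-25,0,0.7],[90,-25,0,0.7],[90,-25,0,0.7],[90,-25,0,0.7]]'
python3 -m handwheel '[[0,0,0,0.17],[0,0,0,0.17],[0,0,0,0.17]]'
python3 - <<'E'
from h import *
p=manip.camera("wrist")
s=manip.state();print(s["tcp_pos"],R.from_quat(s["tcp_rot"]).as_matrix()[:,0],p["origin"])
cv2.imwrite("pics/3.png",p["image"])
for n,z in(("therm",.003),("lens",.021),("pad",0)):
    for d in manip.mark_of(p,n): print(n,d["pixel"],d["conf"],onz(p,d["pixel"],z))
E
```

```text
time: 2.0
tcp_pos: [0.4341, -0.3924, 0.2494]
tcp_rot: [0.976, 0.217, 0.001, 0.0]
force: [0.4, -1.0, 0.1]
opening: 0.093
time: 2.5
tcp_pos: [0.5035, -0.3333, 0.2485]
tcp_rot: [0.991, -0.134, -0.0, -0.0]
force: [1.0, -0.2, 0.3]
opening: 0.0927
time: 2.8
tcp_pos: [0.503, -0.3339, 0.2486]
tcp_rot: [0.977, -0.214, -0.0, -0.0]
force: [0.3, 0.3, -1.1]
opening: 0.0929
[ 0.50294169 -0.3339144   0.24865815] [ 9.08720156e-01 -4.17405891e-01 -1.30655531e-05] [ 0.56508197 -0.36409024  0.41519363]
therm [251.3, 168.1] 0.87 [ 0.50312629 -0.33289503  0.003     ]
```

View pics/3.png

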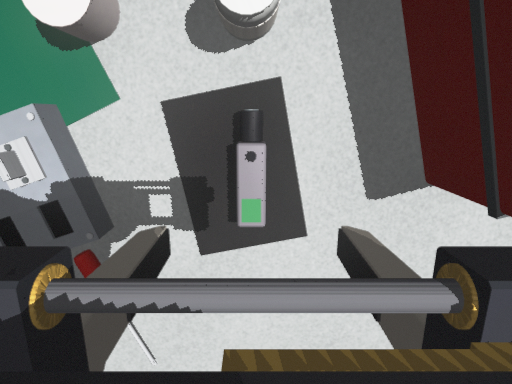

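Wrist view: the thermometer lies at columns 237–266, barrel tip (252,108), box front edge row 143, rear row 227. It is nearly aligned with the tool x axis.

Run:
```python
from h import *
p=manip.camera("wrist")
t=np.array(manip.state()["tcp_pos"])
g=cv2.cvtColor(p["image"],cv2.COLOR_BGR2GRAY).astype(int)
for r in (150,170,190,210): 
    c=[i for i in range(225,280) if g[r,i]>90]; print(r,c[0],c[-1])
for q,z in(((252.3,108),.021),((251.6,143.5),.037),((251.2,227),.037)):
    X=onz(p,q,z);print(X,totool(X-t))
for r,l in((150,(237,266)),(215,(236,266))):
    X=onz(p,(sum(l)/2,r),.037);print(X,totool(X-t))
```

```text
150 237 265
170 237 265
190 237 265
210 238 265
[ 0.57060732 -0.36560714  0.021     ] [ 74.69629349   0.3767025  227.67872808]
[ 0.53440825 -0.3480323   0.037     ] [ 34.46469765  -0.40083403 211.67679977]
[ 0.4408488 -0.3042012  0.037    ] [-68.85140985  -0.96418229 211.67183095]
[ 0.52759358 -0.34475047  0.037     ] [ 26.90194403  -0.52290648 211.676437  ]
[ 0.45521221 -0.31057875  0.037     ] [-53.13751393  -1.19678451 211.67259043]
```

```bash
python3 -m handwheel '[[-5,-1,50,0],[-5,-1,100,0],[-5,-1,150,0],[-5,-1,190,0],[-5,-1,220,0]]' 1
python3 -m handwheel '[[0,0,12,0],[0,0,19,0],[0,0,19,0],[0,0,19,0]]'
python3 -m handwheel '[[0,0,0,0],[0,0,0,0],[0,0,0,0],[0,0,0,0],[0,0,0,0]]' -1
python3 -m handwheel '[[0,0,0,0],[0,0,0,0],[0,0,0,0],[0,0,0,0],[0,0,0,0]]'
```

```text
time: 3.55
tcp_pos: [0.4973, -0.3297, 0.0252]
tcp_rot: [0.977, -0.215, -0.002, -0.001]
force: [-0.1, -0.2, 0.4]
opening: 0.0932
time: 3.95
tcp_pos: [0.5002, -0.3319, 0.0117]
tcp_rot: [0.977, -0.215, 0.001, 0.001]
force: [-0.6, -0.6, -0.2]
opening: 0.093
time: 4.45
tcp_pos: [0.4989, -0.3309, 0.0097]
tcp_rot: [0.977, -0.215, 0.0, 0.0]
force: [0.1, 0.3, 0.3]
opening: 0.0575
time: 4.95
tcp_pos: [0.4988, -0.3307, 0.0095]
tcp_rot: [0.977, -0.215, -0.0, -0.0]
force: [0.8, 1.1, -0.7]
opening: 0.0361
```

```bash
python3 -m handwheel '[[0,0,-20,0],[0,0,-60,0],[0,0,-110,0],[0,0,-160,0],[0,0,-210,0]]'
python3 -m handwheel '[[-20,-40,-15,0],[-40,-85,-30,0],[-60,-130,-50,0],[-80,-175,-70,0],[-100,-215,-90,0]]'
python3 -m handwheel '[[-30,-67,0,-0.3],[-30,-67,0,-0.3],[-30,-67,0,-0.3],[-30,-67,0,-0.3],[-30,-67,0,-0.3]]'
python3 - <<'E'
from h import *
p=manip.camera("wrist")
cv2.imwrite("pics/4.png",p["image"])
for n,z in(("window0",.045),("scribe",.045),("stop_edge",.045),("stop_lug",.075),("tape",.103)):
    for d in manip.mark_of(p,n): print(n,d["pixel"],round(d["conf"],2),onz(p,d["pixel"],z))
E
```

```text
time: 5.45
tcp_pos: [0.4983, -0.3305, 0.2211]
tcp_rot: [0.977, -0.215, -0.0, -0.0]
force: [0.8, 0.6, -1.2]
opening: 0.0355
time: 5.95
tcp_pos: [0.4981, -0.0981, 0.307]
tcp_rot: [0.976, -0.216, -0.0, -0.0]
force: [1.0, -0.5, -2.7]
opening: 0.0355
time: 6.45
tcp_pos: [0.4996, -0.0274, 0.3065]
tcp_rot: [0.998, -0.068, -0.0, 0.0]
force: [-0.5, 0.1, -1.9]
opening: 0.0358
window0 [201.9, 122.3] 0.97 [0.56453765 0.02938029 0.045     ]
window0 [150.6, 120.5] 0.87 [0.57586609 0.09497007 0.045     ]
window0 [296.5, 121.9] 0.79 [ 0.54826606 -0.09256461  0.045     ]
window0 [188.5, 217.3] 0.44 [0.43914817 0.07084603 0.045     ]
scribe [218.4, 62.2] 0.62 [ 0.63355775 -0.00377813  0.045     ]
stop_edge [272.8, 56.0] 0.78 [ 0.63144752 -0.07167651  0.045     ]
stop_edge [252.7, 86.5] 0.55 [ 0.59932099 -0.04211592  0.045     ]
stop_edge [296.5, 121.2] 0.48 [ 0.54914885 -0.09265589  0.045     ]
stop_lug [294.6, 53.7] 0.57 [ 0.62598507 -0.09445422  0.075     ]
tape [127.0, 6.0] 0.77 [0.69088554 0.07623729 0.103     ]
```

View pics/4.png

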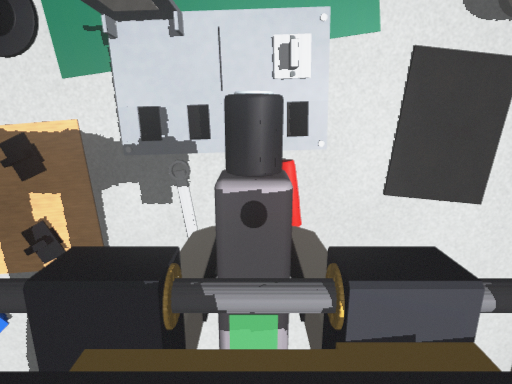

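Wrist view: windows at (151,121), (201,122), (297,121), with window 1 hidden by the barrel. Scribe line near column 220, rows 27–90, stop plate at (291,56), cowl at top left. Refining the panel pose.

```bash
cat >> h.py <<'E'
def panel(p,pts):
    "pts: list of (pixel, panel xy mm); least squares yaw+origin at z=.045 -> (origin xy, yaw)"
    W=np.array([onz(p,q,.045)[:2] for q,_ in pts]);P=np.array([m for _,m in pts])/1000.
    Wc,Pc=W-W.mean(0),P-P.mean(0)
    th=np.arctan2((Pc[:,0]*Wc[:,1]-Pc[:,1]*Wc[:,0]).sum(),(Pc*Wc).sum())
    M=np.array([[np.cos(th),-np.sin(th)],[np.sin(th),np.cos(th)]])
    o=W.mean(0)-M@P.mean(0); return o,th,M,1000*(W-(P@M.T+o))
E
python3 - <<'E'
from h import *
p=manip.camera("wrist");im=p["image"];g=cv2.cvtColor(im,cv2.COLOR_BGR2GRAY)
C=[]
for x0,x1,m in((137,165,(-45,96)),(185,212,(-45,32)),(284,311,(-45,-96))):
    sub=(g[98:143,x0:x1]<60).astype(np.uint8)
    n,l,st,c=cv2.connectedComponentsWithStats(sub);k=1+np.argmax(st[1:,4]);s=st[k]
    print(x0+s[0],98+s[1],s[2:]); 
    r=cv2.minAreaRect(np.argwhere(l==k)[:,::-1].astype(np.float32)); q=(x0+r[0][0],98+r[0][1]);C.append((q,m));print(q)
o,th,M,res=panel(p,C);print(o,np.degrees(th),res)
# scribe line
for r in (35,50,65,80):
    row=g[r,205:240].astype(int);c=205+row.argmin();X=onz(p,(c,r),.045);print(r,c,M.T@(X[:2]-o))
s=manip.state();t=s["tcp_pos"];x=R.from_quat(s["tcp_rot"]).as_matrix()[:,0];print("toolyaw",np.degrees(np.arctan2(x[1],x[0])),t)
L=o+M@[-.023,.085]; T=L-M@[.078,0]; print("tape",o+M@[.077,.085],"TCP",T,totool(np.r_[T,.0915]-t))
print(proj(p,np.r_[o+M@[.077,.085],.103]), proj(p,np.r_[o+M@[.077,.128],.125]),proj(p,np.r_[o+M@[.077,.042],.125]))
cv2.imwrite("pics/5.png",cv2.resize(im[:170,80:350],None,fx=2.8,fy=2.8,interpolation=cv2.INTER_CUBIC))
E
```

```text
139 107 [ 23  34 623]
(150.12371158599854, 123.77834892272949)
191 106 [ 19  33 338]
(200.0, 122.0)
288 103 [ 20  33 534]
(297.76131439208984, 119.0124454498291)
[ 0.60677224 -0.00367668] -5.984433888446016 [[-0.04357968  0.46144924]
 [ 0.06763578 -0.67055535]
 [-0.0240561   0.20910611]]
35 219 [0.05776455 0.00064109]
50 220 [0.04082296 0.00038703]
65 220 [0.02355029 0.00137401]
80 221 [0.00585701 0.00112244]
toolyaw -7.762371827706507 [ 0.49968963 -0.02710861  0.30683371]
tape [0.69221456 0.07283221] TCP [0.51518461 0.09139018] [  -0.6160216  -119.51360882  215.32947585]
[130.54072485   4.23432436] [77.81989967 -1.67177636] [166.50578994  -4.78184134]
```

View pics/5.png

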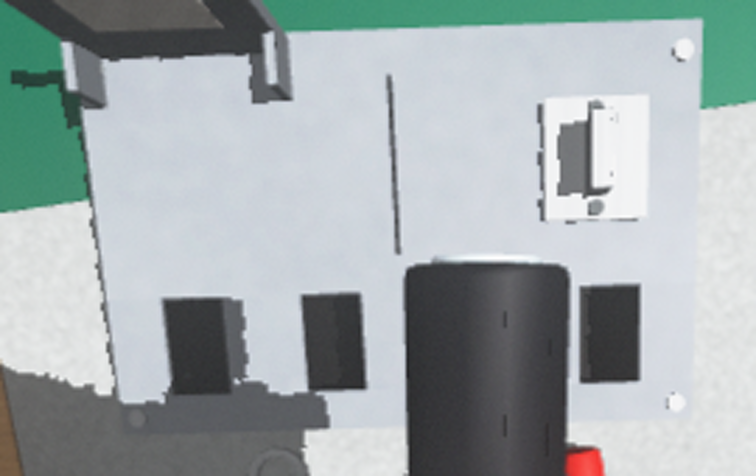

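```bash
python3 -m handwheel '[[0,-45,20,-0.03],[0,-85,50,-0.03],[-1,-119,90,-0.03],[-1,-119,130,-0.03],[-1,-119,150,-0.03]]'
python3 -m handwheel '[[0,0,25,0],[0,0,50,0],[0,0,64,0],[0,0,64,0],[0,0,64,0]]'
python3 - <<'E'
from h import *
o=np.array([.6068,-.0037]);th=np.radians(-6);M=np.array([[np.cos(th),-np.sin(th)],[np.sin(th),np.cos(th)]])
s=manip.state();t=np.array(s["tcp_pos"]);Rt=R.from_quat(s["tcp_rot"]).as_matrix();x=Rt[:,0]
L=t+x*.078+np.array([0,0,.0115]);print(t,"yaw",np.degrees(np.arctan2(x[1],x[0])),"lens panel",M.T@(L[:2]-o),L[2])
T=np.r_[o+M@[.077,.085],.103]
a=manip.camera("scene");b=manip.camera("side")
for p,n in((a,"A"),(b,"B")): print(n,"lens",proj(p,L),[d["pixel"] for d in manip.mark_of(p,"lens")],"tape",proj(p,T),[d["pixel"] for d in manip.mark_of(p,"tape")])
v=np.hstack([cv2.resize(a["image"][150:290,180:380],(400,280)),cv2.resize(b["image"][120:260,150:350],(400,280))])
cv2.imwrite("pics/6.png",v)
E
```

```text
time: 7.3
tcp_pos: [0.5123, 0.0925, 0.1525]
tcp_rot: [0.999, -0.051, -0.003, 0.0]
force: [0.3, -0.0, -2.6]
opening: 0.036
time: 7.8
tcp_pos: [0.515, 0.0914, 0.0936]
tcp_rot: [0.999, -0.052, 0.0, -0.0]
force: [-0.1, -0.1, -2.2]
opening: 0.0356
[0.51504997 0.09144108 0.09364554] yaw -5.98591163927944 lens panel [-0.02319238  0.08504857] 0.10518071498188585
A lens [293.9889907  206.54054994] [[294.0, 205.5]] tape [302.9948198  236.51388347] [[302.8, 234.9], [266.2, 241.9]]
B lens [229.50167226 209.37860557] [[232.1, 209.6]] tape [194.3957118  202.71056515] [[192.6, 201.2]]
```

View pics/6.png

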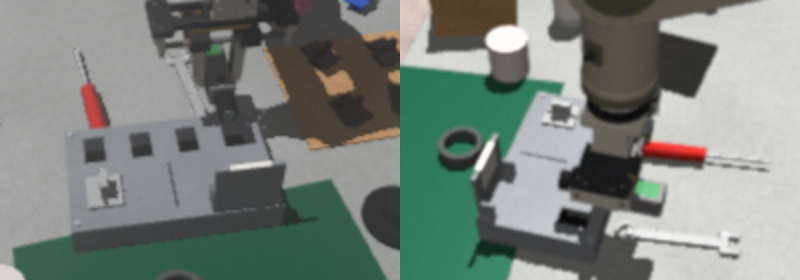

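Lens and tape agree with the network marks within 2–3 px. Now the hold.

```bash
Z='x'; python3 -m handwheel '[[0,0,2,0],[0,0,2,0],[0,0,2,0],[0,0,2,0],[0,0,2,0]]'
python3 -m handwheel '[[0,0,0,0],[0,0,0,0],[0,0,0,0],[0,0,0,0],[0,0,0,0]]' >/dev/null
python3 -m handwheel '[[0,0,0,0],[0,0,0,0],[0,0,0,0],[0,0,0,0],[0,0,0,0]]' >/dev/null
python3 -m handwheel '[[0,0,0,0],[0,0,0,0],[0,0,0,0],[0,0,0,0],[0,0,0,0]]' >/dev/null
python3 -m handwheel '[[0,0,0,0],[0,0,0,0],[0,0,0,0],[0,0,0,0],[0,0,0,0]]' >/dev/null
python3 -m handwheel '[[0,0,0,0],[0,0,0,0],[0,0,0,0],[0,0,0,0],[0,0,0,0]]'
python3 -m handwheel '[[0,0,-20,0],[0,0,-60,0],[0,0,-110,0],[0,0,-150,0],[0,0,-160,0]]'
python3 - <<'E'
from h import *
t=np.array(manip.state()["tcp_pos"]);print(t,totool(np.array([.4988,-.3307,.15])-t))
E
```

```text
time: 8.6
tcp_pos: [0.5146, 0.0916, 0.0909]
tcp_rot: [0.999, -0.052, -0.0, -0.0]
force: [0.6, 0.0, -2.7]
opening: 0.036
time: 11.1
tcp_pos: [0.5146, 0.0915, 0.0909]
tcp_rot: [0.999, -0.052, -0.0, -0.0]
force: [-0.4, 0.0, -2.2]
opening: 0.0354
time: 11.6
tcp_pos: [0.5172, 0.0918, 0.2572]
tcp_rot: [0.999, -0.052, 0.005, -0.001]
force: [0.5, 0.2, -1.2]
opening: 0.0357
[0.5172257  0.09177384 0.25715156] [ 24.6159053  422.28355485 106.65723807]
```

```bash
python3 -m handwheel '[[0,35,0,0],[0,80,0,0],[5,125,0,0],[10,170,0,0],[13,215,0,0]]' >/dev/null
python3 -m handwheel '[[5,45,0,0],[8,90,0,0],[12,135,30,0],[14,180,60,0],[14,205,90,0]]'
python3 -m handwheel '[[0,0,0,0.15],[0,0,0,0.3],[0,0,0,0.33],[0,0,0,0.33],[0,0,0,0.33]]'
python3 - <<'E'
from h import *
s=manip.state();t=np.array(s["tcp_pos"]);print(s["tcp_rot"],t,totool(np.array([.4988,-.3307,.15])-t))
E
```

```text
time: 12.6
tcp_pos: [0.4974, -0.3317, 0.1597]
tcp_rot: [0.999, -0.053, 0.0, 0.001]
force: [-0.2, -1.0, -2.9]
opening: 0.0357
time: 13.1
tcp_pos: [0.4979, -0.3287, 0.1608]
tcp_rot: [0.977, -0.214, -0.0, -0.0]
force: [0.1, 0.3, -1.5]
opening: 0.0359
[ 9.76927998e-01 -2.13568927e-01 -1.34411043e-05 -2.78652179e-06] [ 0.49786199 -0.32872222  0.16076866] [ 1.67803438  1.40594082 10.7686102 ]
```

```bash
python3 -m handwheel '[[2,1,40,0],[2,1,85,0],[2,1,120,0],[2,1,138,0],[2,1,145,0]]' >/dev/null
python3 -m handwheel '[[0,0,4,0],[0,0,6,0],[0,0,6,0],[0,0,6,0],[0,0,6,0]]'
python3 -m handwheel '[[0,0,0,0],[0,0,0,0],[0,0,0,0],[0,0,0,0]]' -0.2
python3 -m handwheel '[[0,0,0,0],[0,0,0,0]]'
```

```text
time: 14.1
tcp_pos: [0.4998, -0.3312, 0.011]
tcp_rot: [0.977, -0.215, 0.001, 0.0]
force: [-0.4, -0.3, -2.1]
opening: 0.036
time: 14.5
tcp_pos: [0.4993, -0.3309, 0.0101]
tcp_rot: [0.977, -0.215, 0.0, 0.0]
force: [-0.3, -0.0, -0.6]
opening: 0.0373
time: 14.7
tcp_pos: [0.4992, -0.3308, 0.0099]
tcp_rot: [0.977, -0.215, -0.0, 0.0]
force: [0.3, 0.1, 0.3]
opening: 0.0377
```

Thermometer released. Opening, rising and moving to look at the stop plate.

```bash
python3 -m handwheel '[[0,0,0,0],[0,0,0,0],[0,0,0,0],[0,0,0,0]]' 1 >/dev/null
python3 -m handwheel '[[0,0,-20,0],[0,0,-60,0],[0,0,-110,0],[0,0,-160,0],[0,0,-210,0]]'
python3 - <<'E'
from h import *
p=manip.camera("wrist");cv2.imwrite("pics/7.png",p["image"])
print([(n,onz(p,d["pixel"],z),d["conf"]) for n,z in(("therm",.003),("lens",.021)) for d in manip.mark_of(p,n)])
t=np.array(manip.state()["tcp_pos"]);print(t,totool(np.array([.6005,-.0634,.24])-t))
E
```

```text
time: 15.6
tcp_pos: [0.4989, -0.3305, 0.2219]
tcp_rot: [0.977, -0.215, -0.0, -0.0]
force: [1.1, -0.2, 0.5]
opening: 0.0932
[('therm', array([ 0.50221016, -0.33273626,  0.003     ]), 0.71), ('lens', array([ 0.57217028, -0.36694975,  0.021     ]), 0.81)]
[ 0.50151207 -0.3325549   0.22569143] [ -23.28153366 -285.78885033  -15.17929298]
```

View pics/7.png

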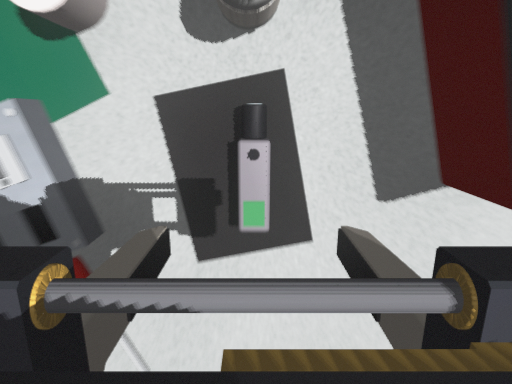

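The thermometer lies flat on its pad again (barrel tip (256,103), rear (254,230)), within 1–2 mm of where it was. Next, the stop plate.

```bash
python3 -m handwheel '[[-4,-45,-3,0],[-8,-95,-6,0],[-12,-145,-10,0],[-16,-190,-15,0],[-20,-235,-15,0]]' >/dev/null
python3 -m handwheel '[[-3,-51,0,-0.15],[-3,-51,0,-0.3],[-3,-51,0,-0.33],[-3,-51,0,-0.33],[-3,-51,0,-0.33]]'
python3 - <<'E'
from h import *
p=manip.camera("wrist");cv2.imwrite("pics/8.png",p["image"])
s=manip.state();x=R.from_quat(s["tcp_rot"]).as_matrix()[:,0];print(np.degrees(np.arctan2(x[1],x[0])),s["tcp_pos"])
for n,z in(("window0",.045),("scribe",.045),("stop_edge",.045),("stop_lug",.075)):
    for d in manip.mark_of(p,n): print(n,d["pixel"],round(d["conf"],2),onz(p,d["pixel"],z))
E
```

```text
time: 16.75
tcp_pos: [0.5981, -0.0627, 0.2342]
tcp_rot: [0.999, -0.054, -0.001, 0.0]
force: [-0.2, 0.5, 0.4]
opening: 0.0933
-6.2294592684277115 [ 0.59822406 -0.06276789  0.23449466]
window0 [177.6, 215.0] 0.85 [0.56120952 0.02829981 0.045     ]
window0 [119.3, 210.6] 0.85 [0.57383985 0.09454907 0.045     ]
window0 [226.0, 211.7] 0.82 [ 0.55907115 -0.02817209  0.045     ]
window0 [281.5, 212.8] 0.67 [ 0.55073799 -0.09204841  0.045     ]
scribe [195.2, 148.3] 0.97 [ 0.63532376 -0.00391071  0.045     ]
stop_edge [255.5, 146.5] 0.93 [ 0.63005754 -0.07021849  0.045     ]
stop_edge [272.3, 306.4] 0.66 [ 0.42916396 -0.06985984  0.045     ]
stop_lug [278.8, 152.1] 0.68 [ 0.62494772 -0.09318798  0.075     ]
```

View pics/8.png

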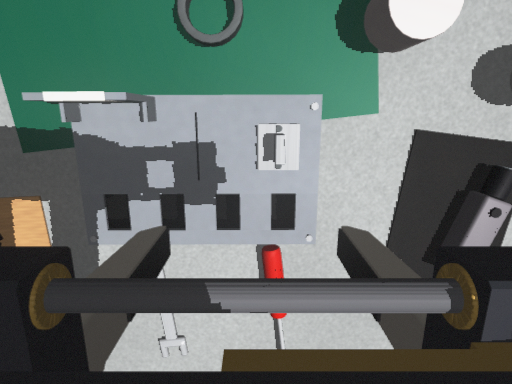

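Wrist view: four windows at row 212 (119, 173, 228, 284), scribe line at column 197, rows 112–180. Stop plate columns 257–300, with its lug at (280,149).

```bash
cat > pl.py <<'E'
from h import *
def windows(p,guess):
    g=cv2.cvtColor(p["image"],cv2.COLOR_BGR2GRAY);C=[]
    for (c,r),m in guess:
        sub=(g[r-25:r+26,c-18:c+19]<28).astype(np.uint8)
        n,l,st,_=cv2.connectedComponentsWithStats(sub);k=1+np.argmax(st[1:,4])
        q=cv2.minAreaRect(np.argwhere(l==k)[:,::-1].astype(np.float32));C.append(((c-18+q[0][0],r-25+q[0][1]),m))
        print(np.round(C[-1][0],1),np.round(q[1],1))
    return C
E
python3 - <<'E'
from pl import *
p=manip.camera("wrist");t=np.array(manip.state()["tcp_pos"])
C=windows(p,[((119,212),(-45,96)),((173,212),(-45,32)),((228,212),(-45,-32)),((284,212),(-45,-96))])
o,th,M,res=panel(p,C);print(o,np.degrees(th),res.round(1).tolist())
g=cv2.cvtColor(p["image"],cv2.COLOR_BGR2GRAY).astype(int)
for r in(130,145,160):
    print(r,g[r,190:204].tolist(),g[r,250:306].tolist())
for n,q,z in(("line",(197,146),.045),("edgeL",(257.5,146),.049),("edgeR",(299.5,146),.049),("lug",(281,149),.075)):
    X=onz(p,q,z);print(n,X,M.T@(X[:2]-o),totool(X-t))
print(manip.state()["tcp_rot"])
E
```

```text
[122.  223.5] [1. 0.]Traceback (most recent call last):
  File "<stdin>", line 3, in <module>
  File "pl.py", line 6, in windows
    n,l,st,_=cv2.connectedComponentsWithStats(sub);k=1+np.argmax(st[1:,4])
                                                       ~~~~~~~~~^^^^^^^^^^
    return _wrapfunc(a, 'argmax', axis=axis, out=out, **kwds)
    return bound(*args, **kwds)
ValueError: attempt to get argmax of an empty sequence
```

```bash
sed -i 's/<28/<60/' pl.py
python3 - <<'E'
from pl import *
p=manip.camera("wrist");t=np.array(manip.state()["tcp_pos"])
C=windows(p,[((119,212),(-45,96)),((173,212),(-45,32)),((228,212),(-45,-32)),((284,212),(-45,-96))])
o,th,M,res=panel(p,C);print(o,np.degrees(th),res.round(1).tolist())
g=cv2.cvtColor(p["image"],cv2.COLOR_BGR2GRAY).astype(int)
for r in(130,160):
    print(r,g[r,190:204].tolist(),g[r,250:306].tolist())
for n,q,z in(("line",(197,146),.045),("edgeL",(257.5,146),.049),("edgeR",(299.5,146),.049),("lug",(281,149),.075)):
    X=onz(p,q,z);print(n,X,M.T@(X[:2]-o),totool(X-t))
print(manip.state()["tcp_rot"],t)
E
```

```text
[117.1 211.5] [36.8 24.1]
[171.5 215.5] [43. 25.]
[227.5 212. ] [34. 23.]
[283.  211.5] [33. 22.]
[ 0.60629595 -0.0017143 ] -5.683783395105639 [[2.0, -0.3], [-3.2, 1.4], [0.5, -0.3], [0.7, -0.9]]
130 [176, 176, 176, 177, 176, 162, 95, 68, 127, 173, 175, 175, 175, 176] [177, 176, 178, 178, 177, 160, 82, 91, 150, 216, 217, 221, 220, 219, 219, 219, 217, 216, 217, 216, 217, 217, 220, 221, 220, 204, 155, 122, 122, 122, 119, 119, 151, 219, 222, 222, 221, 219, 217, 216, 219, 220, 222, 222, 223, 222, 220, 219, 225, 221, 208, 181, 179, 178, 179, 179]
160 [77, 79, 76, 79, 76, 77, 78, 73, 42, 56, 78, 78, 78, 78] [178, 177, 177, 178, 178, 178, 177, 155, 145, 213, 215, 216, 197, 96, 95, 93, 93, 92, 92, 94, 95, 94, 93, 95, 82, 80, 151, 221, 215, 214, 216, 221, 222, 204, 147, 225, 219, 216, 216, 218, 219, 221, 220, 218, 221, 219, 219, 224, 218, 202, 186, 185, 183, 183, 183, 183]
line [ 0.63802491 -0.00552227  0.045     ] [ 0.0319501  -0.00064687] [ 33.22132883 -60.39496185 190.00244606]
edgeL [ 0.63137988 -0.07188563  0.049     ] [ 0.03191025 -0.06734208] [ 33.60309094   6.29915332 186.00224883]
edgeR [ 0.6265442  -0.11744964  0.049     ] [ 0.03161091 -0.113161  ] [ 33.59300354  52.11904802 186.00207371]
lug [ 0.62846161 -0.09517313  0.075     ] [ 0.03131267 -0.09080411] [ 33.15741779  29.76438745 160.00209475]
[ 9.98608681e-01 -5.27323123e-02  7.27854857e-05  1.94595761e-06] [ 0.59860009 -0.06208035  0.23499738]
```

```bash
python3 -m handwheel '[[33,30,30,0],[33,30,70,0],[33,30,110,0],[33,30,145,0],[33,30,165,0]]' 0 >/dev/null
python3 -m handwheel '[[0,0,9,0],[0,0,13,0],[0,0,13,0],[0,0,13,0],[0,0,13,0]]'
python3 -m handwheel '[[0,0,0,0],[0,0,0,0],[0,0,0,0],[0,0,0,0],[0,0,0,0]]' -1
python3 -m handwheel '[[0,0,0,0],[0,0,0,0],[0,0,0,0],[0,0,0,0],[0,0,0,0]]'
python3 - <<'E'
from pl import *
p=manip.camera("wrist");cv2.imwrite("pics/9.png",p["image"])
s=manip.state();print(s["tcp_pos"],s["force"])
E
```

```text
time: 18.1
tcp_pos: [0.6295, -0.0951, 0.0587]
tcp_rot: [0.999, -0.052, 0.001, 0.0]
force: [-0.2, -0.4, 0.8]
opening: 0.0463
time: 18.6
tcp_pos: [0.6283, -0.0947, 0.0569]
tcp_rot: [0.999, -0.052, -0.0, -0.0]
force: [0.6, 2.7, 0.9]
opening: 0.0108
time: 19.1
tcp_pos: [0.6283, -0.0946, 0.0569]
tcp_rot: [0.999, -0.052, -0.0, -0.0]
force: [-0.0, 2.7, 1.2]
opening: 0.0098
[ 0.62833863 -0.09464368  0.05688271] [-0.69663613  2.7693992   0.3731195 ]
```

View pics/9.png

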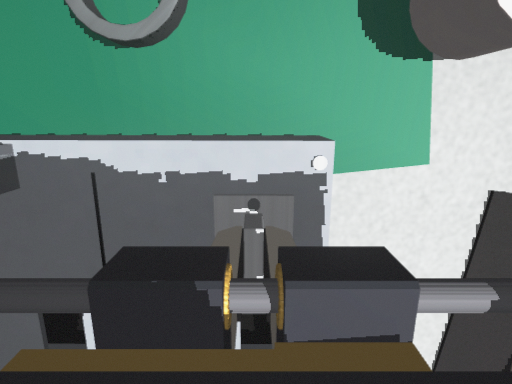

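Lug is pinched (9.8 mm). Line at column ~98, plate's leading edge at column ~214, around row 210.

```bash
cat >> pl.py <<'E'
def gap(p,lc,ec,rows):
    g=cv2.cvtColor(p["image"],cv2.COLOR_BGR2GRAY).astype(int)
    s=manip.state();t=np.array(s["tcp_pos"])
    for r in rows:
        l=lc-8+g[r,lc-8:lc+9].argmin();d=np.abs(np.diff(g[r,ec-8:ec+9]));e=ec-8+d.argmax()+.5
        a=totool(onz(p,(l,r),.045)-t);b=totool(onz(p,(e,r),.049)-t);c=totool(onz(p,(e,r),.045)-t)
        print(r,l,e,"line",a[:2].round(1),"edge@49",b[:2].round(1),"edge@45",c[:2].round(1), g[r,ec-6:ec+7].tolist())
E
python3 - <<'E'
from pl import *
p=manip.camera("wrist");gap(p,98,214,(200,207,214,220))
E
```

```text
200 95 213.5 line [ 20.  -89.7] edge@49 [ 21.1 -20.9] edge@45 [ 20.  -21.4] [91, 90, 92, 91, 91, 99, 108, 109, 108, 109, 111, 110, 111]
207 97 213.5 line [ 15.7 -89. ] edge@49 [ 16.9 -21. ] edge@45 [ 15.8 -21.5] [89, 89, 91, 90, 89, 95, 106, 108, 108, 109, 108, 110, 109]
214 97 213.5 line [ 11.5 -89.6] edge@49 [ 12.8 -21.1] edge@45 [ 11.5 -21.7] [91, 91, 92, 93, 88, 94, 105, 109, 107, 108, 110, 107, 107]
220 98 213.5 line [  7.8 -89.4] edge@49 [  9.2 -21.3] edge@45 [  7.8 -21.8] [90, 89, 90, 90, 89, 93, 101, 108, 107, 108, 108, 108, 106]
```

```bash
python3 -m handwheel '[[0,-6,0,0],[0,-15,0,0],[0,-24,0,0],[0,-32,0,0],[0,-40,0,0]]' 
python3 -m handwheel '[[0,-8,0,0],[0,-15,0,0],[0,-20,0,0],[0,-23,0,0],[0,-23,0,0]]'
python3 -m handwheel '[[0,0,0,0],[0,0,0,0]]'
python3 - <<'E'
from pl import *
p=manip.camera("wrist")
cv2.imwrite("pics/10.png",cv2.resize(p["image"][150:260,150:350],None,fx=3.5,fy=3.5,interpolation=cv2.INTER_CUBIC))
E
```

```text
time: 19.7
tcp_pos: [0.6326, -0.0543, 0.0569]
tcp_rot: [0.999, -0.052, 0.0, 0.0]
force: [0.6, -3.6, -0.3]
opening: 0.0098
time: 20.2
tcp_pos: [0.6351, -0.0313, 0.0569]
tcp_rot: [0.999, -0.052, 0.0, -0.0]
force: [2.1, 0.8, -1.2]
opening: 0.0096
time: 20.4
tcp_pos: [0.635, -0.0315, 0.0569]
tcp_rot: [0.999, -0.052, 0.0, -0.001]
force: [2.7, 2.6, -1.6]
opening: 0.0097
```

View pics/10.png

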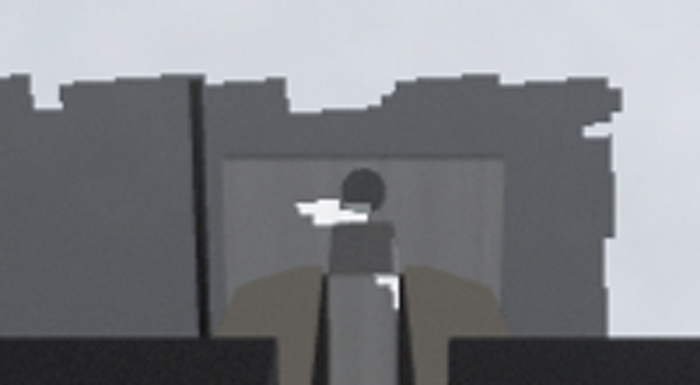

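```bash
python3 -m handwheel '[[0,-1,0,0],[0,-2,0,0],[0,-3,0,0],[0,-3,0,0],[0,-3,0,0]]'
python3 - <<'E'
from pl import *
p=manip.camera("wrist")
g=cv2.cvtColor(p["image"],cv2.COLOR_BGR2GRAY).astype(int)
t=np.array(manip.state()["tcp_pos"])
for r in(200,210,220,230,240):
    print(r,g[r,196:226].tolist())
    print([totool(onz(p,(c,r),z)-t)[1].round(2) for c,z in((209,.045),(214,.049),(214,.047))])
cv2.imwrite("pics/11.png",cv2.resize(p["image"][170:250,180:300],None,fx=6,fy=6,interpolation=cv2.INTER_CUBIC))
E
```

```text
time: 20.95
tcp_pos: [0.6352, -0.0296, 0.0569]
tcp_rot: [0.999, -0.052, 0.0, 0.0]
force: [1.4, -2.9, -2.0]
opening: 0.0098
200 [94, 94, 96, 93, 93, 94, 94, 93, 94, 93, 93, 89, 58, 40, 43, 53, 80, 97, 109, 108, 110, 110, 112, 111, 111, 112, 111, 110, 111, 109]
[np.float64(-23.94), np.float64(-20.55), np.float64(-20.8)]
210 [95, 93, 92, 92, 92, 91, 91, 92, 91, 91, 91, 91, 83, 37, 35, 43, 71, 97, 105, 108, 109, 110, 112, 111, 111, 110, 111, 110, 109, 110]
[np.float64(-24.14), np.float64(-20.73), np.float64(-20.99)]
220 [92, 91, 93, 90, 93, 91, 92, 90, 92, 91, 90, 92, 84, 44, 32, 36, 60, 96, 103, 109, 109, 109, 110, 110, 109, 109, 111, 109, 110, 109]
[np.float64(-24.35), np.float64(-20.91), np.float64(-21.17)]
230 [91, 91, 89, 90, 90, 90, 91, 90, 91, 90, 90, 89, 88, 64, 29, 27, 47, 82, 97, 109, 107, 108, 111, 109, 105, 103, 97, 96, 94, 94]
[np.float64(-24.57), np.float64(-21.1), np.float64(-21.36)]
240 [91, 91, 92, 89, 89, 88, 90, 91, 91, 88, 89, 89, 90, 79, 25, 25, 36, 69, 91, 93, 93, 94, 93, 94, 95, 95, 93, 92, 94, 95]
[np.float64(-24.78), np.float64(-21.28), np.float64(-21.55)]
```

View pics/11.png

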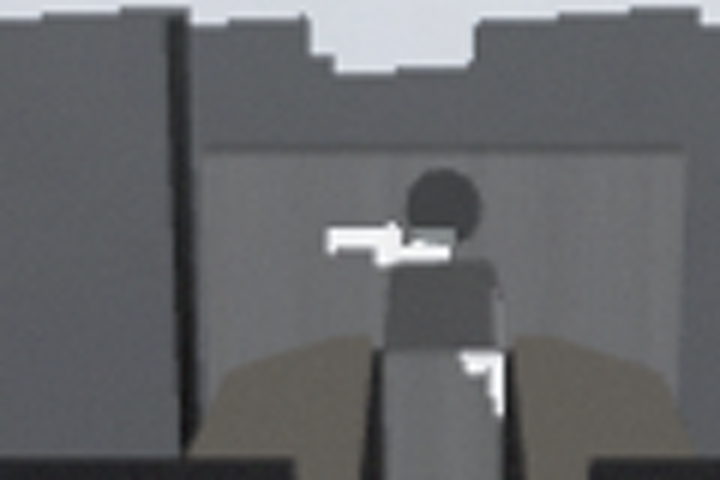

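```bash
python3 -m handwheel '[[0,-1,0,0],[0,-1.5,0,0],[0,-1.5,0,0],[0,-1.5,0,0],[0,-1.5,0,0]]'
python3 - <<'E'
from pl import *
p=manip.camera("wrist")
g=cv2.cvtColor(p["image"],cv2.COLOR_BGR2GRAY).astype(int)
for r in(195,200,210,220,230):
    print(r,g[r,200:222].tolist())
print([(d["pixel"],d["conf"]) for d in manip.mark_of(p,"stop_edge")])
print(totool(onz(p,(211,210),.045)-np.array(manip.state()["tcp_pos"])))
E
```

```text
time: 21.5
tcp_pos: [0.6354, -0.0277, 0.0569]
tcp_rot: [0.999, -0.052, 0.0, -0.0]
force: [2.5, -3.0, -2.7]
opening: 0.0098
195 [94, 96, 96, 93, 95, 95, 95, 95, 96, 97, 92, 73, 46, 66, 93, 92, 94, 95, 96, 97, 95, 96]
200 [92, 95, 93, 95, 95, 93, 95, 95, 95, 94, 94, 85, 40, 67, 110, 108, 110, 112, 115, 111, 112, 112]
210 [92, 93, 93, 89, 94, 92, 91, 91, 93, 93, 90, 82, 44, 56, 96, 109, 109, 110, 109, 111, 111, 111]
220 [91, 91, 92, 92, 90, 91, 91, 88, 93, 92, 92, 86, 57, 46, 81, 107, 108, 109, 110, 110, 110, 109]
230 [90, 90, 90, 91, 92, 89, 89, 93, 92, 91, 92, 91, 82, 36, 71, 110, 106, 108, 109, 109, 106, 102]
[([214.5, 230.8], 0.78)]
[ 13.93750481 -23.05327211  11.91199823]
```

```bash
python3 -m handwheel '[[0,-0.5,0,0],[0,-1,0,0],[0,-1,0,0],[0,-1,0,0],[0,-1,0,0]]'
python3 - <<'E'
from pl import *
p=manip.camera("wrist")
g=cv2.cvtColor(p["image"],cv2.COLOR_BGR2GRAY).astype(int)
for r in(185,190,195,200,210,220,230):
    print(r,g[r,202:224].tolist())
E
```

```text
time: 22.1
tcp_pos: [0.6355, -0.0267, 0.0569]
tcp_rot: [0.999, -0.052, 0.0, -0.0]
force: [4.5, -2.7, -3.4]
opening: 0.0098
185 [97, 97, 96, 97, 94, 95, 94, 94, 95, 94, 87, 56, 47, 50, 68, 96, 96, 95, 94, 96, 95, 93]
190 [96, 96, 97, 95, 97, 97, 93, 96, 96, 95, 89, 50, 45, 44, 61, 94, 94, 94, 95, 94, 94, 98]
195 [97, 95, 95, 96, 95, 95, 95, 96, 96, 95, 92, 85, 94, 94, 93, 96, 95, 97, 97, 98, 96, 95]
200 [93, 94, 96, 93, 95, 95, 94, 94, 93, 94, 88, 80, 110, 109, 111, 111, 113, 111, 112, 113, 113, 113]
210 [95, 93, 93, 94, 92, 93, 92, 93, 92, 92, 93, 94, 95, 107, 111, 111, 110, 112, 112, 109, 111, 110]
220 [90, 92, 90, 92, 91, 92, 92, 92, 92, 92, 92, 89, 92, 107, 108, 108, 110, 109, 109, 110, 109, 109]
230 [91, 90, 90, 90, 90, 91, 92, 91, 90, 91, 91, 89, 87, 109, 107, 109, 109, 109, 106, 103, 98, 97]
```

```bash
python3 -m handwheel '[[0,0.5,0,0],[0,0.5,0,0],[0,0.5,0,0]]'
python3 -m handwheel '[[0,0,0,0],[0,0,0,0],[0,0,0,0],[0,0,0,0]]' 0
python3 - <<'E'
from pl import *
p=manip.camera("wrist")
g=cv2.cvtColor(p["image"],cv2.COLOR_BGR2GRAY).astype(int)
for r in(185,190,200,210,220,230):
    print(r,g[r,202:224].tolist())
E
```

```text
time: 22.45
tcp_pos: [0.6355, -0.0268, 0.0569]
tcp_rot: [0.999, -0.052, 0.0, -0.0]
force: [5.1, 0.3, -4.3]
opening: 0.0099
time: 22.85
tcp_pos: [0.6352, -0.0272, 0.057]
tcp_rot: [0.999, -0.052, -0.0, -0.0]
force: [2.0, 0.5, -0.1]
opening: 0.0372
185 [98, 98, 98, 97, 98, 96, 98, 97, 96, 90, 55, 48, 51, 68, 95, 98, 98, 97, 98, 97, 99, 97]
190 [99, 98, 99, 99, 98, 99, 97, 98, 99, 90, 63, 46, 44, 62, 97, 96, 96, 98, 96, 98, 97, 96]
200 [95, 97, 98, 96, 97, 97, 97, 97, 96, 94, 90, 113, 112, 112, 113, 115, 116, 115, 114, 114, 114, 113]
210 [95, 95, 94, 95, 95, 94, 94, 95, 95, 94, 90, 87, 112, 113, 112, 113, 112, 115, 113, 113, 114, 112]
220 [94, 94, 94, 95, 94, 94, 94, 95, 93, 92, 89, 79, 110, 110, 111, 111, 112, 112, 113, 112, 113, 113]
230 [95, 97, 97, 97, 99, 97, 97, 99, 98, 97, 97, 97, 97, 95, 85, 63, 43, 50, 79, 105, 112, 110]
```

```bash
python3 -m handwheel '[[0,0,-15,0],[0,0,-50,0],[0,0,-100,0],[0,0,-150,0],[0,0,-190,0]]' 1 >/dev/null
python3 -m handwheel '[[-20,-25,-20,0],[-50,-65,-40,0],[-80,-105,-50,0],[-110,-145,-53,0],[-140,-180,-53,0]]' >/dev/null
python3 -m handwheel '[[-30,-38,0,0],[-60,-78,0,0],[-90,-118,0,0],[-122,-161,0,0],[-122,-161,0,0]]'
python3 -m handwheel '[[0,0,0,0],[0,0,0,0]]' >/dev/null
python3 - <<'E'
from pl import *
p=manip.camera("wrist");cv2.imwrite("pics/12.png",p["image"])
s=manip.state();print(s["tcp_pos"],s["joint_positions"])
for d in manip.mark_of(p,"blank0"): print(np.round(d["pixel"],1),round(d["conf"],2),onz(p,d["pixel"],.003))
E
```

```text
time: 24.4
tcp_pos: [0.4075, 0.3426, 0.3014]
tcp_rot: [0.999, -0.049, 0.0, -0.001]
force: [0.4, 0.1, 0.5]
opening: 0.0927
[0.41163495 0.33729647 0.30042279] [ 5.90461263e-01 -7.37878128e-02  1.54866392e+00 -5.02003031e-04
  1.66623688e+00  2.26683395e+00]
[200.2 240. ] 0.87 [0.29872896 0.43049598 0.003     ]
[211.4  64.7] 0.78 [0.54831431 0.37863977 0.003     ]
[273.4  53.1] 0.67 [0.55406055 0.29400669 0.003     ]
[193.3 133.8] 0.65 [0.45993024 0.41678998 0.003     ]
[278.2 147.6] 0.56 [0.42788796 0.29830548 0.003     ]
[273.6 245.4] 0.55 [0.27792377 0.31826746 0.003     ]
```

View pics/12.png

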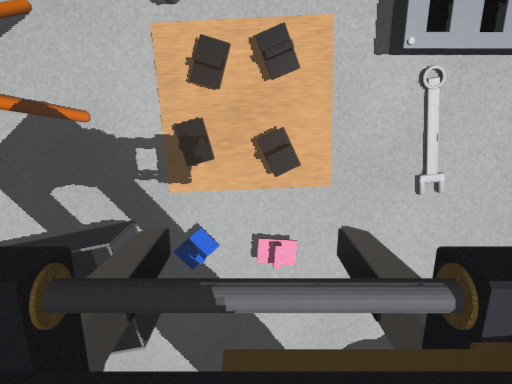

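Wrist view: four black covers on the card at (209,62), (275,51), (193,142), (277,152). The blue (198,247) and pink (277,252) look-alikes lie off the card and stay put. So all four covers are present. Segmenting them now.

```bash
cat > cov.py <<'E'
from pl import *
def covers(p,maxrow=225,z=.025,amin=500):
    hsv=cv2.cvtColor(p["image"],cv2.COLOR_BGR2HSV);v=hsv[...,2]
    m=((v<75)).astype(np.uint8);m[maxrow:]=0
    m=cv2.morphologyEx(m,cv2.MORPH_OPEN,np.ones((5,5)))
    n,l,st,_=cv2.connectedComponentsWithStats(m);s=manip.state();t=np.array(s["tcp_pos"]);x=R.from_quat(s["tcp_rot"]).as_matrix()[:,0]
    ty=np.degrees(np.arctan2(x[1],x[0]));out=[]
    for k in range(1,n):
        if st[k,4]<amin: continue
        q=np.argwhere(l==k)[:,::-1]
        W=np.array([onz(p,a,z)[:2] for a in q])*1000
        r=cv2.minAreaRect(W.astype(np.float32)); b=cv2.boxPoints(r)
        e=[b[1]-b[0],b[2]-b[1]];e=max(e,key=np.linalg.norm)
        yaw=np.degrees(np.arctan2(e[1],e[0])) # cover x axis direction
        turn=(-(yaw+90-ty)+90)%180-90 # tool turn so tool y || cover x (deg)
        c=np.array([*r[0],0])/1000
        print(st[k].tolist(),"ctr",c[:2].round(4),"size",np.round(r[1],1),"yaw",round(yaw,1),"shift",totool(np.r_[c[:2],t[2]]-t).round(1)[:2],"turn rad",round(np.radians(turn),3))
E
python3 - <<'E'
from cov import *
covers(manip.camera("wrist"))
E
```

```text
[375, 0, 137, 55, 1928] ctr [0.5575 0.0787] size [177.6  61.5] yaw 83.9 shift [172.4 241.5] turn rad -0.001
[426, 0, 26, 32, 723] ctr [0.5718 0.0869] size [28.1 34.7] yaw -6.1 shift [185.8 231.8] turn rad 1.57
[480, 0, 27, 32, 726] ctr [0.5647 0.02  ] size [28.3 34.7] yaw -6.1 shift [185.8 299. ] turn rad 1.57
[256, 25, 41, 53, 1454] ctr [0.5519 0.2906] size [56.7 40.1] yaw 16.1 shift [144.3  31.4] turn rad 1.184
[190, 36, 38, 52, 1451] ctr [0.5486 0.3797] size [40.5 57.1] yaw -22.2 shift [131.6 -56.9] turn rad -1.29
[174, 119, 38, 47, 1231] ctr [0.4496 0.4151] size [58.3 41.4] yaw 9.3 shift [ 29.3 -81.6] turn rad 1.301
[8, 124, 145, 101, 5811] ctr [0.4207 0.5795] size [196.5 142. ] yaw 83.9 shift [ -16.9 -242. ] turn rad -0.0
[258, 131, 40, 44, 1140] ctr [0.4248 0.3004] size [57.  38.6] yaw 20.9 shift [16.8 35.1] turn rad 1.1
[0, 140, 39, 56, 979] ctr [0.4373 0.661 ] size [52.  78.9] yaw -17.2 shift [  -9.1 -324.8] turn rad -1.377
```

Measured sizes match 58×40 mm. Taking cover C1 at (0.552,0.291) first.

```bash
python3 -m handwheel '[[40,8,0,-0.15],[80,17,0,-0.3],[120,26,0,-0.45],[144,31,0,-0.6],[144,31,0,-0.7]]' -0.1 >/dev/null
python3 -m handwheel '[[0,0,20,-0.15],[0,0,40,-0.3],[0,0,60,-0.45],[0,0,70,-0.6],[0,0,70,-0.7]]' >/dev/null
python3 -m handwheel '[[0,0,20,-0.15],[0,0,40,-0.3],[0,0,50,-0.45],[0,0,50,-0.55],[0,0,50,-0.55]]'
python3 -m handwheel '[[0,0,0,0],[0,0,0,0]]' >/dev/null
python3 - <<'E'
from cov import *
p=manip.camera("wrist");cv2.imwrite("pics/13.png",p["image"]);print(manip.state()["tcp_pos"]);covers(p,270,amin=1500)
E
```

```text
time: 26.25
tcp_pos: [0.5511, 0.2911, 0.1792]
tcp_rot: [0.604, 0.797, -0.001, -0.0]
force: [0.4, -0.5, 0.8]
opening: 0.042
[0.5512626  0.29233335 0.18040493]
[151, 0, 66, 54, 3085] ctr [0.4498 0.4144] size [58.5 41.5] yaw 8.9 shift [144.9 -64.9] turn rad 0.116
[246, 61, 65, 53, 2065] ctr [0.5489 0.3789] size [40.  57.8] yaw -22.0 shift [84.1 21. ] turn rad 0.657
[338, 190, 135, 80, 7092] ctr [0.7258 0.2847] size [148.5  89.4] yaw 15.6 shift [-54.4 166. ] turn rad 0.001
[34, 247, 136, 23, 2790] ctr [0.4131 0.1647] size [149.2  26.1] yaw 15.6 shift [ -85.7 -167.4] turn rad 0.001
```

View pics/13.png

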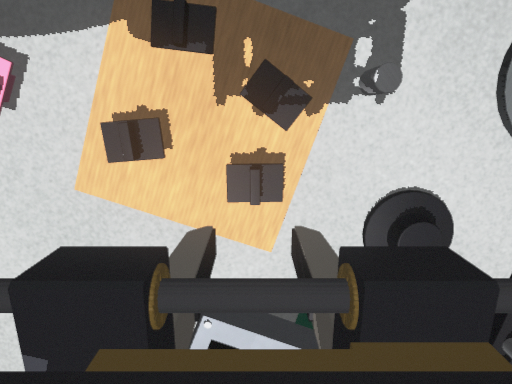

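C1 sits at (255,183), rib at column 255, parallel to the view; the other three are unmoved.

Run:
```python
from cov import *
p=manip.camera("wrist");t=np.array(manip.state()["tcp_pos"])
g=cv2.cvtColor(p["image"],cv2.COLOR_BGR2GRAY).astype(int)
m=(g[150:212,215:295]<80).astype(np.uint8)
for r in(172,183,195): print(r,g[r,222:290].tolist())
print(totool(onz(p,(255.5,183),.025)-t),totool(onz(p,(255.5,186),.043)-t))
```

```text
172 [200, 207, 207, 192, 118, 88, 86, 88, 88, 87, 86, 87, 86, 87, 86, 86, 85, 85, 84, 84, 85, 85, 84, 83, 82, 83, 82, 79, 72, 87, 83, 83, 82, 82, 81, 79, 78, 70, 56, 63, 81, 81, 80, 80, 79, 81, 81, 80, 79, 81, 80, 78, 78, 78, 78, 78, 78, 77, 75, 78, 77, 89, 125, 153, 204, 202, 201, 202]
183 [201, 203, 203, 198, 183, 83, 90, 89, 90, 89, 90, 88, 89, 87, 87, 86, 87, 87, 86, 85, 86, 85, 85, 86, 84, 84, 83, 80, 71, 84, 84, 83, 82, 83, 80, 81, 79, 72, 54, 53, 62, 81, 81, 82, 82, 81, 81, 80, 80, 79, 78, 80, 80, 80, 79, 79, 78, 81, 79, 78, 77, 126, 202, 202, 207, 211, 209, 206]
195 [200, 201, 204, 203, 186, 93, 95, 92, 90, 91, 90, 91, 90, 90, 89, 90, 89, 89, 90, 86, 88, 87, 89, 88, 86, 87, 86, 82, 74, 91, 87, 87, 86, 84, 81, 83, 81, 74, 53, 53, 62, 81, 82, 82, 83, 83, 82, 81, 82, 82, 81, 81, 81, 82, 80, 81, 80, 79, 81, 79, 106, 172, 196, 198, 203, 203, 201, 199]
[ -2.08157319   1.47569885 155.39510986] [ -1.1665652    1.35479738 137.3950978 ]
```

```bash
sed -i 's/v<75/v<105/' cov.py; python3 -m handwheel '[[-2,1,30,0],[-2,1,70,0],[-2,1,105,0],[-2,1,130,0],[-2,1,143,0]]' >/dev/null
python3 -m handwheel '[[0,0,6,0],[0,0,9,0],[0,0,9,0],[0,0,9,0]]'
python3 -m handwheel '[[0,0,0,0],[0,0,0,0],[0,0,0,0],[0,0,0,0],[0,0,0,0]]' -1
python3 -m handwheel '[[0,0,-20,0],[0,0,-50,0],[0,0,-90,0],[0,0,-130,0],[0,0,-130,0]]'
python3 - <<'E'
from cov import *
o=np.array([.6065,-.003]);th=np.radians(-5.95);M=np.array([[np.cos(th),-np.sin(th)],[np.sin(th),np.cos(th)]])
s=manip.state();t=np.array(s["tcp_pos"]);print(t)
for y in(96,32,-32,-96):
    W=o+M@[-.045,y/1000];print(y,W,totool(np.r_[W,.14]-t).round(1))
x=R.from_quat(s["tcp_rot"]).as_matrix()[:,0];print("turn",-np.radians(84.05-np.degrees(np.arctan2(x[1],x[0]))))
E
```

```text
time: 27.45
tcp_pos: [0.5534, 0.2915, 0.0296]
tcp_rot: [0.604, 0.797, 0.001, 0.001]
force: [-0.3, -0.6, 0.1]
opening: 0.0419
time: 27.95
tcp_pos: [0.5523, 0.2909, 0.0279]
tcp_rot: [0.604, 0.797, 0.0, 0.0]
force: [0.4, 0.3, -0.9]
opening: 0.0096
time: 28.45
tcp_pos: [0.5561, 0.2926, 0.1657]
tcp_rot: [0.604, 0.797, 0.005, 0.003]
force: [0.9, 0.5, -0.3]
opening: 0.0097
[0.55606403 0.29256928 0.16570946]
96 [0.57169384 0.09714755] [-192.4  -38.3   25. ]
32 [0.56505956 0.03349233] [-251.8  -62.    24.6]
-32 [ 0.55842529 -0.03016288] [-311.3  -85.6   24.3]
-96 [ 0.55179102 -0.0938181 ] [-370.7 -109.3   23.9]
turn 0.37885575568425656
```

```bash
python3 -m handwheel '[[-40,-11,0,0],[-85,-24,0,0],[-130,-38,0,0],[-170,-50,0,0],[-205,-60,0,0]]' >/dev/null
python3 -m handwheel '[[-40,-12,0,0.1],[-80,-24,0,0.2],[-120,-36,0,0.3],[-150,-45,0,0.38],[-168,-48,0,0.38]]' >/dev/null
python3 -m handwheel '[[0,0,0,0],[0,0,0,0],[0,0,0,0]]'
python3 - <<'E'
from cov import *
p=manip.camera("wrist");cv2.imwrite("pics/14.png",p["image"])
for n,z in(("window0",.045),("scribe",.045)):
    for d in manip.mark_of(p,n): print(n,d["pixel"],round(d["conf"],2),onz(p,d["pixel"],z))
E
```

```text
time: 29.75
tcp_pos: [0.5495, -0.0963, 0.1575]
tcp_rot: [0.743, 0.669, -0.0, -0.0]
force: [1.1, 0.9, -1.0]
opening: 0.01
window0 [254.3, 111.9] 0.9 [ 0.55699961 -0.02840964  0.045     ]
window0 [260.6, 30.8] 0.68 [0.56836898 0.03297139 0.045     ]
window0 [256.7, 190.3] 0.63 [ 0.55215829 -0.09609425  0.045     ]
scribe [349.1, 73.7] 0.93 [ 0.63721007 -0.00638134  0.045     ]
```

View pics/14.png

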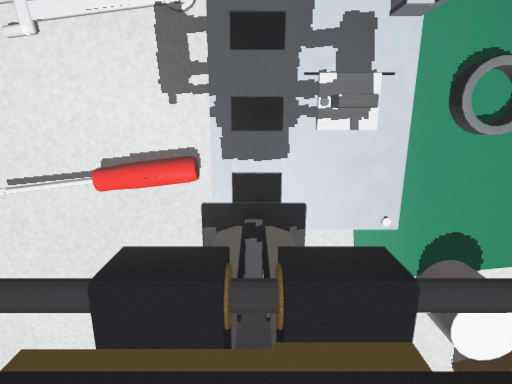

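View (14): window 2 at (258,30), window 1 at (257,113), window 0 at (257,187) with its lower part hidden by the held cover (flange columns 202–306, from row 204). Plate leading edge on the scribe line (row 73). Refining the windows by intensity.

Run:
```python
from cov import *
p=manip.camera("wrist");g=cv2.cvtColor(p["image"],cv2.COLOR_BGR2GRAY).astype(int)
s=manip.state();t=np.array(s["tcp_pos"])
for c0 in (240,270): print("col",c0,"r5-55",g[5:55:1,c0].tolist(),"r92-134",g[92:134,c0].tolist(),"r166-206",g[166:206,c0].tolist())
print(g[113,222:292].tolist());print(g[30,222:292].tolist());print(g[188,222:292].tolist())
```

```text
col 240 r5-55 [92, 92, 90, 90, 91, 83, 62, 45, 39, 40, 38, 39, 38, 37, 39, 40, 37, 42, 41, 37, 33, 38, 38, 41, 40, 42, 42, 39, 40, 41, 39, 38, 41, 42, 42, 41, 43, 43, 40, 43, 39, 38, 39, 40, 62, 87, 94, 93, 93, 92] r92-134 [90, 93, 93, 93, 68, 51, 46, 47, 45, 47, 47, 44, 46, 48, 45, 45, 48, 46, 45, 48, 47, 45, 45, 45, 48, 48, 45, 46, 47, 50, 46, 49, 46, 47, 48, 48, 48, 50, 60, 89, 95, 95] r166-206 [216, 218, 218, 218, 218, 218, 147, 88, 58, 52, 50, 51, 50, 50, 51, 50, 49, 51, 48, 52, 50, 50, 51, 50, 48, 49, 48, 48, 47, 47, 48, 48, 47, 46, 45, 54, 63, 47, 47, 46]
col 270 r5-55 [91, 93, 94, 92, 93, 86, 61, 49, 38, 36, 38, 35, 38, 38, 39, 40, 38, 40, 39, 39, 40, 37, 40, 39, 36, 39, 38, 41, 40, 38, 40, 37, 37, 39, 40, 40, 37, 41, 39, 38, 40, 37, 42, 43, 63, 87, 91, 90, 93, 91] r92-134 [94, 92, 93, 93, 74, 51, 41, 43, 40, 45, 44, 44, 41, 41, 41, 41, 45, 43, 43, 46, 46, 41, 44, 43, 45, 47, 45, 46, 45, 46, 47, 43, 43, 46, 45, 43, 46, 48, 59, 87, 93, 92] r166-206 [220, 220, 219, 220, 220, 220, 164, 81, 51, 51, 50, 48, 49, 48, 47, 46, 49, 48, 47, 47, 47, 46, 46, 47, 45, 45, 46, 44, 45, 43, 44
[... 201 characters left out ...]
, 43, 42, 46, 44, 44, 42, 44, 41, 47, 41, 47, 45, 44, 44, 43, 45, 45, 46, 45, 60, 88, 93, 94, 94, 93, 94, 94, 93, 95]
[91, 92, 91, 93, 93, 92, 89, 75, 45, 43, 40, 42, 43, 39, 41, 38, 42, 39, 42, 39, 38, 38, 40, 39, 38, 42, 37, 42, 39, 40, 39, 39, 38, 39, 37, 40, 40, 39, 41, 35, 37, 37, 40, 39, 39, 39, 38, 37, 39, 36, 38, 36, 38, 39, 40, 39, 40, 36, 40, 41, 38, 38, 50, 80, 92, 91, 90, 92, 91, 91]
[217, 217, 217, 217, 218, 217, 218, 217, 218, 199, 79, 51, 50, 50, 53, 52, 52, 53, 51, 47, 49, 48, 50, 50, 50, 48, 47, 50, 48, 47, 49, 47, 49, 46, 48, 47, 47, 47, 47, 46, 46, 48, 46, 46, 48, 47, 48, 47, 46, 48, 48, 47, 49, 49, 48, 48, 49, 49, 88, 169, 221, 222, 221, 221, 221, 221, 221, 221, 222, 222]
```

```bash
cat > ins.py <<'E'
from cov import *
def held(p,fr,fl,z):
    t=np.array(manip.state()["tcp_pos"])
    print("flange front",totool(onz(p,fr,z)-t).round(1),"sides",[totool(onz(p,q,z)-t).round(1)[1] for q in fl])
E
python3 - <<'E'
from ins import *
p=manip.camera("wrist");s=manip.state();t=np.array(s["tcp_pos"]);x=R.from_quat(s["tcp_rot"]).as_matrix()[:,0];print(t,np.degrees(np.arctan2(x[1],x[0])))
pts=[((257.2,10.8),(-45,46)),((257,49.2),(-45,18)),((256.7,96.2),(-45,-18)),((256.5,130.5),(-45,-46)),((256.2,172.5),(-45,-82))]
o,th,M,res=panel(p,pts);print(o,np.degrees(th),res.round(1).tolist())
W=o+M@[-.045,-.096];print("win0",W,totool(np.r_[W,t[2]]-t))
g=cv2.cvtColor(p["image"],cv2.COLOR_BGR2GRAY).astype(int)
print(g[215,196:312].tolist());print(g[196:216,[210,230,280,298]].T.tolist())
held(p,(254,203.5),((202,215),(306,215)),t[2]-.003)
E
```

```text
[ 0.54970616 -0.09658829  0.15789889] 84.0497379891802
[ 0.60721622 -0.00318368] -6.142433430512342 [[-0.0, 0.0], [0.0, 0.2], [0.0, 0.1], [0.0, 0.0], [-0.1, -0.3]]
win0 [ 0.55220253 -0.09381752] [3.01462647e+00 2.19568550e+00 1.63965837e-04]
[229, 229, 227, 224, 216, 164, 56, 57, 55, 55, 54, 55, 54, 56, 52, 53, 55, 50, 53, 53, 52, 53, 54, 51, 49, 50, 51, 49, 52, 50, 50, 49, 48, 50, 48, 47, 46, 49, 47, 45, 48, 47, 47, 46, 46, 46, 44, 43, 38, 41, 39, 43, 41, 40, 36, 38, 37, 40, 40, 39, 39, 35, 37, 40, 37, 36, 40, 42, 41, 43, 44, 42, 44, 45, 42, 43, 42, 45, 45, 43, 41, 43, 45, 44, 44, 45, 45, 45, 46, 47, 45, 46, 45, 45, 47, 47, 47, 46, 45, 49, 49, 47, 46, 49, 50, 50, 50, 49, 52, 103, 190, 222, 220, 221, 220, 220]
[[228, 226, 225, 224, 222, 222, 191, 98, 54, 57, 57, 57, 55, 56, 57, 56, 55, 57, 55, 52], [220, 221, 221, 220, 220, 221, 186, 93, 48, 49, 49, 49, 49, 49, 49, 52, 50, 50, 48, 48], [109, 109, 108, 109, 126, 132, 113, 62, 45, 46, 46, 45, 49, 49, 47, 48, 46, 44, 45, 44], [222, 222, 222, 221, 221, 221, 188, 93, 49, 52, 51, 52, 50, 52, 48, 50, 49, 49, 48, 46]]
flange front [19.4  0.   3. ] sides [np.float64(-28.8), np.float64(28.9)]
```

```bash
python3 -m handwheel '[[2,1,20,0],[3.5,2,45,0],[3.5,2,65,0],[3.5,2,80,0],[3.5,2,84,0]]' >/dev/null
python3 -m handwheel '[[0,0,4,0],[0,0,8,0],[0,0,10,0],[0,0,10,0],[0,0,10,0]]'
python3 -m handwheel '[[0,0,3,0],[0,0,6,0],[0,0,8,0],[0,0,8,0]]'
```

```text
time: 31.0
tcp_pos: [0.5524, -0.0942, 0.0644]
tcp_rot: [0.743, 0.669, 0.0, 0.0]
force: [1.4, 0.2, -1.4]
opening: 0.0098
time: 31.4
tcp_pos: [0.5521, -0.0942, 0.0558]
tcp_rot: [0.743, 0.669, 0.0, 0.0]
force: [0.4, -0.9, 0.8]
opening: 0.0096
```

```bash
python3 -m handwheel '[[0,0,1.5,0],[0,0,3,0],[0,0,4,0],[0,0,4,0]]'
python3 -m handwheel '[[0,0,1,0],[0,0,2,0],[0,0,2,0],[0,0,2,0]]'
```

```text
time: 31.8
tcp_pos: [0.5518, -0.094, 0.0518]
tcp_rot: [0.743, 0.669, -0.0, -0.0]
force: [-1.9, 0.2, 2.4]
opening: 0.0096
time: 32.2
tcp_pos: [0.5518, -0.094, 0.0518]
tcp_rot: [0.743, 0.669, -0.0, -0.0]
force: [-10.9, 2.1, 20.7]
opening: 0.0099
```

```bash
python3 -m handwheel '[[0,0,1,0],[0,0,1,0],[0,0,0,0],[0,0,-2,0],[0,0,-2,0]]'
python3 -m handwheel '[[0,0,0,0],[0,0,0,0],[0,0,0,0],[0,0,0,0]]' -0.2
python3 -m handwheel '[[0,0,-20,0],[0,0,-50,0],[0,0,-90,0],[0,0,-105,0],[0,0,-105,0]]'
python3 -m handwheel '[[0,0,0,0],[0,0,0,0]]'>/dev/null
python3 - <<'E'
from ins import *
p=manip.camera("wrist");g=cv2.cvtColor(p["image"],cv2.COLOR_BGR2GRAY).astype(int)
s=manip.state();t=np.array(s["tcp_pos"]);print(t)
o=np.array([.6072,-.0032]);th=np.radians(-6.14);M=np.array([[np.cos(th),-np.sin(th)],[np.sin(th),np.cos(th)]])
W=o+M@[-.045,-.096]
for z in(.049,.054):
  for c in((.029,.02),(.029,-.02),(-.029,.02),(-.029,-.02)): print(z,proj(p,np.r_[W+M@c,z]).round(1),end=" ")
  print()
cv2.imwrite("pics/15.png",cv2.resize(p["image"][90:260,180:340],None,fx=3.5,fy=3.5,interpolation=cv2.INTER_CUBIC))
u=int(proj(p,np.r_[W,.049])[1]);print(u)
for r in(u-12,u+12): print(r,g[r,205:305].tolist())
E
```

```text
time: 32.7
tcp_pos: [0.5521, -0.094, 0.0518]
tcp_rot: [0.743, 0.669, 0.0, 0.0]
force: [1.3, 0.7, 3.5]
opening: 0.0098
time: 33.1
tcp_pos: [0.5518, -0.0941, 0.0516]
tcp_rot: [0.743, 0.669, -0.0, -0.0]
force: [-0.7, -0.3, -0.1]
opening: 0.0353
time: 33.6
tcp_pos: [0.5541, -0.0946, 0.1601]
tcp_rot: [0.743, 0.669, 0.002, 0.002]
force: [0.6, -0.1, -0.0]
opening: 0.0373
[ 0.55062549 -0.09373995  0.1544098 ]
0.049 [289.7 170.1] 0.049 [288.4 214.6] 0.049 [222.1 169.9] 0.049 [223.1 214.4] 
0.054 [290.4 171.1] 0.054 [288.9 216.4] 0.054 [221.5 170.9] 0.054 [222.5 216.1] 
192
180 [221, 223, 223, 219, 217, 215, 210, 210, 210, 209, 209, 211, 209, 209, 210, 208, 191, 113, 87, 86, 88, 86, 88, 86, 87, 86, 86, 86, 87, 85, 84, 87, 85, 84, 85, 86, 85, 85, 85, 85, 87, 84, 86, 84, 80, 71, 87, 86, 86, 86, 84, 86, 85, 87, 84, 81, 69, 74, 84, 84, 86, 82, 83, 85, 85, 83, 83, 83, 83, 83, 82, 82, 84, 83, 84, 82, 83, 85, 83, 81, 84, 85, 82, 96, 154, 212, 212, 213, 209, 210, 209, 208, 207, 209, 209, 208, 209, 210, 209, 209]
204 [218, 217, 212, 210, 212, 214, 213, 212, 212, 213, 212, 213, 213, 212, 210, 210, 209, 189, 92, 93, 90, 91, 90, 91, 91, 91, 90, 90, 89, 91, 89, 90, 90, 89, 89, 89, 89, 88, 89, 89, 90, 91, 87, 89, 85, 73, 92, 91, 89, 90, 89, 90, 90, 90, 88, 83, 71, 87, 87, 90, 90, 87, 88, 89, 87, 88, 87, 89, 89, 88, 90, 89, 88, 90, 88, 88, 86, 88, 87, 86, 87, 88, 95, 139, 215, 216, 216, 216, 216, 216, 216, 214, 215, 214, 213, 213, 212, 212, 212, 212]
```

C1 measures flush: flange 66.8 px against an expected 67.1 flush and 68.6 if 5 mm proud. Next C2.

```bash
python3 -m handwheel '[[40,-4,-15,0],[88,-9,-30,0],[136,-14,-30,0],[184,-20,-30,0],[232,-26,-30,0]]' -0.1 >/dev/null
python3 -m handwheel '[[48,-5,0,0.1],[96,-10,0,0.2],[144,-15,0,0.28],[192,-20,0,0.28],[236,-26,0,0.28]]'
python3 -m handwheel '[[0,0,0,0],[0,0,0,0],[0,0,0,0]]' >/dev/null
python3 - <<'E'
from cov import *
p=manip.camera("wrist");print(manip.state()["tcp_pos"]);covers(p,232,amin=1500)
cv2.imwrite("pics/16.png",p["image"])
E
```

```text
time: 34.85
tcp_pos: [0.5482, 0.3786, 0.1847]
tcp_rot: [0.829, 0.559, -0.001, -0.0]
force: [0.6, -0.3, 0.5]
opening: 0.0418
[0.54940861 0.37534405 0.18612578]
[0, 0, 326, 232, 37811] ctr [0.4746 0.4649] size [223.5 344.3] yaw -22.1 shift [  54.7 -103.1] turn rad -0.001
[396, 148, 94, 84, 6422] ctr [0.7286 0.2898] size [89.4 98.5] yaw -22.1 shift [-11.8 198.2] turn rad -0.001
[121, 152, 62, 57, 2093] ctr [0.4507 0.4144] size [58.5 40.7] yaw 9.0 shift [  -1.  -106.2] turn rad -0.543
[225, 157, 55, 41, 2111] ctr [0.5484 0.3783] size [42.2 56.6] yaw -20.9 shift [ 2.4 -2.1] turn rad -0.021
```

Run:
```python
from cov import *
p=manip.camera("wrist");t=np.array(manip.state()["tcp_pos"]);print(t)
g=cv2.cvtColor(p["image"],cv2.COLOR_BGR2GRAY).astype(int)
for r in(165,177,190): print(r,g[r,218:288].tolist())
for c in (233,245,270): print(c,g[146:206,c].tolist())
```

```text
[0.54964066 0.37525449 0.18652037]
165 [188, 190, 193, 194, 184, 116, 66, 77, 79, 78, 76, 77, 77, 77, 77, 79, 77, 78, 78, 78, 77, 78, 78, 78, 77, 78, 75, 57, 54, 65, 78, 79, 79, 77, 80, 79, 79, 78, 73, 72, 77, 80, 78, 78, 79, 79, 80, 80, 79, 80, 80, 79, 82, 80, 82, 79, 79, 79, 82, 81, 80, 93, 148, 201, 202, 198, 196, 199, 203, 203]
177 [191, 195, 196, 194, 190, 167, 71, 81, 76, 77, 78, 79, 76, 81, 77, 80, 78, 78, 78, 80, 79, 79, 78, 80, 80, 79, 74, 54, 52, 64, 80, 78, 79, 81, 79, 81, 82, 80, 73, 72, 82, 78, 82, 80, 80, 81, 81, 81, 82, 81, 81, 81, 82, 82, 82, 81, 81, 83, 83, 83, 83, 104, 173, 199, 198, 195, 196, 197, 197, 194]
190 [198, 202, 205, 200, 198, 193, 150, 77, 78, 80, 79, 80, 80, 79, 80, 82, 80, 81, 81, 79, 80, 81, 82, 80, 81, 83, 79, 77, 52, 63, 80, 81, 81, 81, 81, 84, 84, 81, 77, 73, 81, 83, 85, 83, 84, 83, 83, 83, 83, 85, 84, 84, 84, 86, 85, 85, 86, 85, 86, 85, 83, 119, 195, 200, 197, 195, 196, 198, 199, 197]
233 [193, 181, 113, 91, 92, 92, 92, 91, 90, 91, 89, 78, 61, 77, 79, 78, 78, 78, 77, 79, 78, 79, 78, 78, 76, 76, 77, 77, 78, 79, 79, 80, 79, 78, 78, 79, 79, 79, 81, 79, 81, 80, 78, 81, 82, 79, 80, 82, 82, 97, 184, 195, 197, 197, 196, 198, 197, 195, 194, 192]
245 [92, 93, 94, 94, 94, 94, 91, 91, 88, 89, 90, 80, 62, 70, 58, 54, 53, 69, 74, 57, 54, 52, 71, 74, 76, 60, 53, 70, 73, 75, 58, 54, 72, 74, 57, 54, 51, 71, 75, 74, 76, 57, 70, 74, 77, 80, 83, 81, 81, 97, 189, 201, 203, 203, 203, 202, 199, 196, 194, 192]
270 [195, 183, 115, 89, 90, 89, 90, 91, 93, 92, 93, 82, 61, 75, 79, 78, 80, 81, 81, 82, 78, 80, 78, 81, 82, 82, 82, 83, 82, 82, 81, 82, 82, 83, 83, 83, 85, 83, 84, 83, 82, 83, 85, 85, 84, 84, 83, 84, 85, 94, 191, 200, 199, 198, 195, 194, 193, 194, 195, 197]
```

Run:
```python
from cov import *
p=manip.camera("wrist");t=np.array(manip.state()["tcp_pos"])
print(totool(onz(p,(251.7,157),.025)-t).round(1),totool(onz(p,(251.7,195.5),.025)-t).round(1),totool(onz(p,(251.8,176),.025)-t).round(1),totool(onz(p,(252.2,180),.043)-t).round(1))
```

```text
[ 23.5  -1.6 161.8] [-17.2  -1.6 161.8] [  3.7  -1.5 161.8] [  3.2  -1.  143.8]
```

```bash
python3 -m handwheel '[[3,-1.5,30,0],[3,-1.5,70,0],[3,-1.5,105,0],[3,-1.5,132,0],[3,-1.5,147,0]]' >/dev/null
python3 -m handwheel '[[0,0,0,0],[0,0,0,0],[0,0,0,0]]'
```

```text
time: 36.1
tcp_pos: [0.5508, 0.3808, 0.0426]
tcp_rot: [0.829, 0.559, 0.002, 0.0]
force: [-0.1, -0.9, 0.7]
opening: 0.0418
```

```bash
python3 -m handwheel '[[0,0,10,0],[0,0,13,0],[0,0,13,0],[0,0,13,0],[0,0,13,0]]'
python3 -m handwheel '[[0,0,0,0],[0,0,0,0]]'
```

```text
time: 36.6
tcp_pos: [0.5492, 0.3802, 0.0271]
tcp_rot: [0.829, 0.559, 0.0, 0.0]
force: [-0.4, 0.0, -0.3]
opening: 0.042
time: 36.8
tcp_pos: [0.5492, 0.3802, 0.0271]
tcp_rot: [0.829, 0.559, 0.0, -0.0]
force: [-0.5, 0.1, -0.4]
opening: 0.0417
```

```bash
python3 -m handwheel '[[0,0,0,0],[0,0,0,0],[0,0,0,0],[0,0,0,0],[0,0,0,0]]' -1
python3 -m handwheel '[[0,0,-20,0],[0,0,-50,0],[0,0,-90,0],[0,0,-130,0],[0,0,-130,0]]' >/dev/null
python3 -m handwheel '[[0,0,0,0],[0,0,0,0],[0,0,0,0]]'
cat >> ins.py <<'E'
o=np.array([.6072,-.0032]);th=np.radians(-6.14);M=np.array([[np.cos(th),-np.sin(th)],[np.sin(th),np.cos(th)]])
def towin(y):
    s=manip.state();t=np.array(s["tcp_pos"]);W=o+M@[-.045,y/1000]
    x=R.from_quat(s["tcp_rot"]).as_matrix()[:,0];print("TCP",t.round(4),"shift",totool(np.r_[W,t[2]]-t).round(1),"turn",round(-np.radians(83.86-np.degrees(np.arctan2(x[1],x[0]))),3))
E
python3 -c "
from ins import *
towin(-32);towin(96)"
```

```text
time: 37.3
tcp_pos: [0.5491, 0.3801, 0.0269]
tcp_rot: [0.829, 0.559, -0.0, 0.0]
force: [0.4, 1.1, -0.7]
opening: 0.0098
time: 38.1
tcp_pos: [0.5479, 0.3794, 0.1544]
tcp_rot: [0.829, 0.559, -0.002, -0.0]
force: [0.2, 0.0, -1.5]
opening: 0.0095
TCP [0.5479 0.3794 0.1544] shift [-375.5  164.2    0.8] turn -0.278
TCP [0.5479 0.3794 0.1544] shift [-252.4  129.1    0.5] turn -0.278
```

```bash
python3 -m handwheel '[[-36,16,0,0],[-80,35,0,0],[-124,54,0,0],[-166,73,0,0],[-200,88,0,0]]' >/dev/null
python3 -m handwheel '[[-42,18,0,-0.1],[-86,38,0,-0.2],[-125,55,0,-0.278],[-160,70,0,-0.278],[-175,76,0,-0.278]]' >/dev/null
python3 -m handwheel '[[0,0,0,0],[0,0,0,0],[0,0,0,0],[0,0,0,0]]'
python3 - <<'E'
from ins import *
p=manip.camera("wrist");towin(-32)
g=cv2.cvtColor(p["image"],cv2.COLOR_BGR2GRAY).astype(int)
print("held row",g[214:216,196:312].tolist()[0]);print(g[196:216,[210,235,275,298]].T.tolist())
for y in(32,96):print(y,[proj(p,np.r_[o+M@[a,b],.045]).round(1).tolist() for a,b in((-.045,y/1000+.014),(-.045,y/1000-.014),(-.067,y/1000),(-.023,y/1000))])
print("w1 front",proj(p,np.r_[o+M@[-.045,-.018],.045]))
for c in(240,270): print(g[0:60,c].tolist(),g[80:140,c].tolist(),g[160:200,c].tolist())
E
```

```text
time: 39.5
tcp_pos: [0.5602, -0.0275, 0.1567]
tcp_rot: [0.743, 0.669, -0.0, -0.0]
force: [-0.4, 0.0, -0.5]
opening: 0.0097
TCP [ 0.5603 -0.0277  0.1568] shift [-2.6 -1.  -0. ] turn 0.002
held row [226, 227, 228, 229, 217, 121, 53, 53, 55, 52, 55, 53, 54, 53, 52, 49, 52, 51, 53, 53, 52, 52, 51, 51, 51, 49, 49, 51, 51, 51, 48, 50, 48, 49, 48, 48, 46, 50, 44, 47, 47, 47, 47, 47, 45, 47, 44, 45, 43, 41, 40, 42, 40, 41, 37, 42, 39, 42, 37, 42, 38, 41, 42, 40, 42, 42, 42, 44, 44, 45, 48, 45, 47, 45, 48, 46, 47, 46, 45, 47, 44, 48, 48, 45, 51, 47, 51, 52, 48, 49, 52, 49, 49, 51, 51, 50, 53, 51, 52, 53, 52, 54, 55, 54, 54, 54, 53, 55, 54, 80, 158, 219, 220, 220, 220, 220]
[[219, 218, 219, 218, 219, 218, 220, 220, 154, 73, 56, 55, 55, 52, 55, 54, 53, 53, 52, 52], [49, 49, 49, 49, 47, 49, 47, 50, 45, 46, 50, 48, 48, 51, 48, 47, 50, 47, 47, 46], [48, 52, 48, 48, 48, 47, 46, 48, 47, 48, 49, 48, 50, 50, 49, 46, 47, 48, 47, 49], [220, 219, 221, 219, 219, 220, 221, 221, 154, 78, 56, 54, 56, 54, 55, 54, 54, 55, 55, 52]]
32 [[252.9, 103.3], [252.8, 137.3], [226.8, 120.5], [278.9, 120.6]]
96 [[253.0, 
[... 712 characters left out ...]
2, 51, 50, 49, 49, 49, 50, 48, 48, 50]
[92, 92, 92, 92, 94, 93, 92, 93, 89, 94, 90, 92, 91, 92, 92, 93, 93, 94, 72, 51, 39, 42, 40, 40, 37, 38, 40, 37, 41, 41, 39, 38, 41, 37, 40, 34, 39, 40, 40, 39, 41, 38, 39, 38, 40, 38, 42, 40, 41, 39, 40, 37, 41, 37, 41, 42, 48, 89, 90, 92] [92, 93, 91, 93, 91, 92, 93, 94, 92, 93, 92, 92, 91, 93, 92, 92, 93, 93, 93, 95, 93, 93, 93, 66, 46, 43, 43, 44, 45, 42, 43, 41, 44, 42, 44, 44, 44, 42, 41, 46, 42, 46, 47, 44, 45, 46, 47, 46, 44, 47, 46, 47, 44, 43, 46, 47, 48, 77, 91, 94] [204, 217, 218, 218, 218, 219, 219, 219, 219, 219, 220, 219, 220, 221, 220, 220, 221, 221, 194, 99, 52, 48, 51, 52, 51, 52, 51, 51, 53, 49, 48, 48, 49, 50, 49, 48, 49, 48, 48, 48]
```

```bash
python3 -m handwheel '[[-1,-1,20,0],[-1.2,-1,45,0],[-1.2,-1,65,0],[-1.2,-1,80,0],[-1.2,-1,84,0]]' >/dev/null
python3 -m handwheel '[[0,0,4,0],[0,0,8,0],[0,0,10,0],[0,0,10,0],[0,0,10,0]]'
python3 -m handwheel '[[0,0,3,0],[0,0,6,0],[0,0,7,0],[0,0,7,0]]'
```

```text
time: 40.55
tcp_pos: [0.5594, -0.0302, 0.0634]
tcp_rot: [0.744, 0.668, 0.0, 0.0]
force: [-0.2, -0.0, -1.6]
opening: 0.0093
time: 40.95
tcp_pos: [0.5592, -0.0301, 0.0559]
tcp_rot: [0.744, 0.668, 0.0, 0.0]
force: [-0.0, 0.4, 1.1]
opening: 0.0098
```

```bash
python3 -m handwheel '[[0,0,1.5,0],[0,0,3,0],[0,0,4,0],[0,0,4,0]]'
python3 -m handwheel '[[0,0,1,0],[0,0,2,0],[0,0,3,0],[0,0,3,0]]'
```

```text
time: 41.35
tcp_pos: [0.5586, -0.03, 0.0512]
tcp_rot: [0.744, 0.668, -0.0, -0.0]
force: [-0.5, 0.8, -0.6]
opening: 0.0098
time: 41.75
tcp_pos: [0.5592, -0.0301, 0.0507]
tcp_rot: [0.744, 0.668, -0.0, -0.0]
force: [-9.4, 1.8, 17.0]
opening: 0.0097
```

```bash
python3 -m handwheel '[[0,0,1,0],[0,0,1,0],[0,0,0,0],[0,0,-2,0],[0,0,-2,0]]'
python3 -m handwheel '[[0,0,0,0],[0,0,0,0],[0,0,0,0],[0,0,0,0]]' -0.2
python3 -m handwheel '[[0,0,-20,0],[0,0,-50,0],[0,0,-90,0],[0,0,-105,0],[0,0,-105,0]]'
python3 -m handwheel '[[0,0,0,0],[0,0,0,0]]'>/dev/null
cat >> ins.py <<'E'
def flush(y):
    p=manip.camera("wrist");g=cv2.cvtColor(p["image"],cv2.COLOR_BGR2GRAY).astype(float)
    W=o+M@[-.045,y/1000]
    for v in(.012,-.012):
        for z in(.049,.054):
            a=proj(p,np.r_[W+M@[-.029,v],z]);b=proj(p,np.r_[W+M@[.029,v],z]);print("z",z,"row",a[1].round(),"cols",a[0].round(1),b[0].round(1),"w",(b[0]-a[0]).round(1))
        r=int(round(a[1]));row=g[r];
        def cross(c,s):
            while abs(c-256)<80 and row[c]<140:c+=s
            return c-s*(row[c]-140)/(row[c]-row[c-s])
        l,h=cross(int(a[0])+8,-1),cross(int(b[0])-8,1);print("measured",round(l,1),round(h,1),"w",round(h-l,1))
E
python3 - <<'E'
from ins import *
flush(-32)
t=np.array(manip.state()["tcp_pos"])
print(t,totool(np.array([.4248,.3004,.18])-t).round(1),totool(np.array([.4496,.4148,.18])-t).round(1))
E
```

```text
time: 42.25
tcp_pos: [0.5593, -0.0301, 0.0511]
tcp_rot: [0.744, 0.668, 0.0, 0.0]
force: [0.6, -0.6, -0.8]
opening: 0.0097
time: 42.65
tcp_pos: [0.559, -0.0301, 0.0507]
tcp_rot: [0.744, 0.668, -0.0, -0.0]
force: [-0.3, 0.2, -0.4]
opening: 0.0356
time: 43.15
tcp_pos: [0.5613, -0.0304, 0.1591]
tcp_rot: [0.744, 0.668, 0.002, 0.002]
force: [0.9, -0.2, -0.4]
opening: 0.0373
z 0.049 row 180.0 cols 221.9 289.3 w 67.4
z 0.054 row 181.0 cols 221.3 289.9 w 68.6
measured 221.7 289.0 w 67.2
z 0.049 row 206.0 cols 222.6 288.5 w 65.9
z 0.054 row 208.0 cols 222.0 289.1 w 67.1
measured 222.6 288.1 w 65.5
[ 0.55771664 -0.02991252  0.15343754] [ 314.2 -167.5  -25.9] [ 430.6 -155.1  -25.9]
```

C2 is flush as well. Next C4.

```bash
python3 -m handwheel '[[35,-18,-15,0],[75,-40,-30,0],[118,-63,-30,0],[160,-86,-30,0],[200,-107,-30,0]]' -0.1 >/dev/null
python3 -m handwheel '[[40,-22,0,-0.12],[80,-43,0,-0.26],[114,-61,0,-0.4],[114,-61,0,-0.472],[114,-61,0,-0.472]]'
python3 -m handwheel '[[0,0,0,0],[0,0,0,0],[0,0,0,0],[0,0,0,0]]' >/dev/null
cat >> cov.py <<'E'
def near(p):
    "cover near the TCP: edges of flange at z=.025 in tool frame"
    t=np.array(manip.state()["tcp_pos"]);g=cv2.cvtColor(p["image"],cv2.COLOR_BGR2GRAY).astype(int)
    u,v=proj(p,np.r_[t[:2],.025]);u,v=int(u),int(v);print(t,u,v)
    for r in(v-8,v+8): print(r,u-42,g[r,u-42:u+43].tolist())
    for c in(u-18,u+18): print(c,v-32,g[v-32:v+33,c].tolist())
def sh(p,c,r,z=.025):
    t=np.array(manip.state()["tcp_pos"]);return totool(onz(p,(c,r),z)-t).round(1)
E
python3 - <<'E'
from cov import *
p=manip.camera("wrist");near(p);covers(p,232,amin=1500)
cv2.imwrite("pics/17.png",p["image"])
E
```

```text
time: 44.4
tcp_pos: [0.4243, 0.3006, 0.1842]
tcp_rot: [0.566, 0.825, -0.001, -0.001]
force: [0.5, -0.6, -0.3]
opening: 0.0421
[0.42594089 0.29956798 0.18593947] 254 180
172 212 [184, 187, 189, 188, 187, 190, 193, 190, 187, 185, 189, 191, 176, 84, 83, 81, 80, 80, 79, 79, 78, 78, 76, 75, 77, 75, 75, 76, 75, 76, 73, 74, 74, 75, 74, 70, 63, 78, 75, 73, 74, 71, 70, 70, 69, 64, 47, 49, 55, 71, 71, 73, 71, 70, 70, 70, 70, 69, 70, 70, 70, 68, 70, 70, 68, 71, 70, 69, 67, 71, 111, 172, 177, 177, 181, 188, 193, 189, 183, 184, 183, 183, 181, 183, 186]
188 212 [185, 184, 183, 185, 188, 185, 184, 179, 180, 180, 178, 177, 170, 108, 82, 82, 81, 80, 81, 81, 79, 81, 79, 80, 79, 79, 79, 77, 78, 80, 77, 79, 77, 76, 76, 73, 66, 80, 78, 78, 75, 73, 74, 72, 68, 62, 45, 49, 49, 61, 74, 73, 72, 74, 73, 73, 73, 72, 70, 71, 71, 71, 70, 73, 70, 71, 71, 72, 114, 177, 187, 190, 194, 189, 185, 183, 189, 191, 185, 183, 182, 185, 184, 179, 177]
236 148 [186, 185, 114, 86, 84, 85, 86, 87, 86, 85, 85, 86, 58, 73, 77, 75, 76, 75, 75, 76, 76, 77, 74, 77, 77, 77, 78, 77, 78, 77, 77, 76, 79, 78, 78, 79, 79, 80, 78, 80, 79, 82, 79, 80, 80, 78, 79, 80, 80, 75, 174, 188, 188, 192, 195, 196, 199, 198, 195, 191, 189, 186, 185, 185, 187]
272 148 [187, 188, 176, 107, 84, 82, 83, 85, 83, 83, 84, 82, 60, 63, 67, 69, 68, 70, 71, 70, 70, 69, 70, 71, 70, 69, 69, 71, 71, 70, 69, 71, 69, 70, 71, 71, 71, 73, 73, 72, 71, 71, 71, 73, 70, 73, 72, 72, 74, 73, 138, 179, 186, 188, 187, 188, 188, 187, 185, 181, 180, 178, 180, 181, 184]
[0, 0, 438, 116, 29378] ctr [0.35   0.3952] size [406.9 101.5] yaw 20.8 shift [116.4 -36.9] turn rad 0.0
[225, 147, 57, 54, 2516] ctr [0.4224 0.3049] size [58.2 55.7] yaw 22.1 shift [ 6.3 -1.4] turn rad -0.021
```

Run:
```python
from cov import *
p=manip.camera("wrist")
print(sh(p,253,160.3),sh(p,253,197.8),sh(p,253.2,184,.043),manip.state()["tcp_pos"])
```

```text
[ 20.6  -1.2 160.9] [-19.1  -1.2 160.9] [ -0.3  -1.  142.9] [0.42586696 0.29966709 0.18593786]
```

```bash
python3 -m handwheel '[[0.5,-1,30,0],[0.5,-1,70,0],[0.5,-1,105,0],[0.5,-1,132,0],[0.5,-1,145,0]]' >/dev/null
python3 -m handwheel '[[0,0,10,0],[0,0,14,0],[0,0,14,0],[0,0,14,0],[0,0,14,0]]'
python3 -m handwheel '[[0,0,0,0],[0,0,0,0]]'
```

```text
time: 45.9
tcp_pos: [0.4254, 0.3007, 0.0282]
tcp_rot: [0.567, 0.824, 0.001, 0.0]
force: [0.7, -0.5, 0.5]
opening: 0.0416
time: 46.1
tcp_pos: [0.4248, 0.3003, 0.0274]
tcp_rot: [0.567, 0.824, 0.0, 0.0]
force: [0.5, 0.1, 0.6]
opening: 0.0417
```

```bash
python3 -m handwheel '[[0,0,0,0],[0,0,0,0],[0,0,0,0],[0,0,0,0],[0,0,0,0]]' -1
python3 -m handwheel '[[0,0,-20,0],[0,0,-50,0],[0,0,-90,0],[0,0,-130,0],[0,0,-130,0]]' >/dev/null
python3 -m handwheel '[[0,0,0,0],[0,0,0,0],[0,0,0,0]]'
python3 -c "
from ins import *
towin(32)"
```

```text
time: 46.6
tcp_pos: [0.4245, 0.3001, 0.0269]
tcp_rot: [0.567, 0.824, -0.0, -0.0]
force: [-0.5, 0.4, -1.3]
opening: 0.0096
time: 47.4
tcp_pos: [0.4234, 0.2995, 0.1549]
tcp_rot: [0.567, 0.824, -0.001, -0.001]
force: [0.5, -0.1, -0.6]
opening: 0.0097
TCP [0.4234 0.2995 0.1549] shift [-299.4   38.1    0. ] turn 0.472
```

```bash
python3 -m handwheel '[[-36,5,0,0],[-80,10,0,0],[-124,16,0,0],[-160,21,0,0],[-180,23,0,0]]' >/dev/null
python3 -m handwheel '[[-40,5,0,0.12],[-80,10,0,0.26],[-119,15,0,0.4],[-119,15,0,0.472],[-119,15,0,0.472]]' >/dev/null
python3 -m handwheel '[[0,0,0,0],[0,0,0,0],[0,0,0,0],[0,0,0,0]]'
cat >> ins.py <<'E'
def carry(y):
    p=manip.camera("wrist");towin(y);s=manip.state();t=np.array(s["tcp_pos"])
    g=cv2.cvtColor(p["image"],cv2.COLOR_BGR2GRAY).astype(int)
    print("held cols",g[214,194:210].tolist(),g[214,298:314].tolist());print("rows196",g[196:216,[210,298]].T.tolist())
    held(p,(254,204),((201,214),(306,214)),t[2]-.002)
    for yy in(y,y+64):
        print(yy,[proj(p,np.r_[o+M@[-.045,b],.045]).round(1).tolist() for b in(yy/1000+.014,yy/1000-.014)])
        c,r=proj(p,np.r_[o+M@[-.045,yy/1000+.014],.045]).round().astype(int)
        if r>15: print("row",r-10,g[r-10:r+11,c-12].tolist(),g[r-10:r+11,c+12].tolist())
E
python3 -c "
from ins import *
carry(32)"
```

```text
time: 48.8
tcp_pos: [0.5665, 0.0351, 0.157]
tcp_rot: [0.743, 0.669, 0.0, 0.0]
force: [0.1, -0.7, -0.8]
opening: 0.0097
TCP [0.5666 0.035  0.157 ] shift [-1.6 -0.6 -0. ] turn 0.002
held cols [221, 226, 230, 231, 229, 227, 217, 124, 57, 58, 60, 57, 58, 59, 57, 58] [51, 49, 50, 51, 55, 53, 50, 62, 137, 218, 218, 218, 217, 217, 218, 218]
rows196 [[220, 221, 221, 222, 222, 221, 188, 98, 56, 58, 59, 57, 59, 59, 58, 56, 58, 58, 56, 56], [219, 218, 217, 217, 217, 218, 218, 115, 51, 52, 54, 53, 53, 50, 53, 52, 51, 53, 51, 50]]
flange front [19.4 -0.   2. ] sides [np.float64(-29.2), np.float64(28.6)]
32 [[253.1, 177.4], [253.0, 207.8]]
row 167 [219, 217, 218, 217, 217, 218, 218, 217, 219, 218, 165, 84, 53, 56, 56, 53, 54, 54, 53, 53, 50] [219, 220, 221, 220, 221, 220, 221, 220, 221, 221, 165, 81, 51, 53, 51, 51, 50, 52, 49, 50, 53]
96 [[253.2, 101.9], [253.2, 136.0]]
row 92 [93, 93, 93, 93, 94, 93, 93, 94, 92, 86, 54, 49, 44, 47, 48, 46, 46, 46, 47, 46, 47] [93, 93, 92, 93, 94, 93, 92, 94, 95, 90, 55, 42, 43, 41, 40, 42, 44, 42, 44, 43, 42]
```

```bash
python3 -m handwheel '[[-1,-0.5,20,0],[-1.3,-0.5,45,0],[-1.3,-0.5,65,0],[-1.3,-0.5,80,0],[-1.3,-0.5,84,0]]' >/dev/null
python3 -m handwheel '[[0,0,4,0],[0,0,8,0],[0,0,10,0],[0,0,10,0],[0,0,10,0]]'
python3 -m handwheel '[[0,0,3,0],[0,0,6,0],[0,0,7,0],[0,0,7,0]]'
python3 -m handwheel '[[0,0,1.5,0],[0,0,3,0],[0,0,4,0],[0,0,4,0]]'
python3 -m handwheel '[[0,0,1,0],[0,0,2,0],[0,0,3,0],[0,0,3,0]]'
```

```text
time: 49.85
tcp_pos: [0.5665, 0.0332, 0.0634]
tcp_rot: [0.744, 0.668, 0.0, 0.0]
force: [0.4, 0.2, -0.5]
opening: 0.0096
time: 50.25
tcp_pos: [0.5661, 0.0332, 0.0558]
tcp_rot: [0.744, 0.668, 0.0, -0.0]
force: [1.1, 0.8, 1.0]
opening: 0.0097
time: 50.65
tcp_pos: [0.5657, 0.0331, 0.0513]
tcp_rot: [0.744, 0.668, -0.0, -0.0]
force: [0.3, -0.4, -0.3]
opening: 0.0095
time: 51.05
tcp_pos: [0.5662, 0.0331, 0.0507]
tcp_rot: [0.744, 0.668, -0.0, 0.0]
force: [-9.1, 0.4, 16.0]
opening: 0.01
```

```bash
python3 -m handwheel '[[0,0,1,0],[0,0,1,0],[0,0,0,0],[0,0,-2,0],[0,0,-2,0]]'
python3 -m handwheel '[[0,0,0,0],[0,0,0,0],[0,0,0,0],[0,0,0,0]]' -0.2
python3 -m handwheel '[[0,0,-20,0],[0,0,-50,0],[0,0,-90,0],[0,0,-105,0],[0,0,-105,0]]' >/dev/null
python3 -m handwheel '[[0,0,0,0],[0,0,0,0]]'>/dev/null
python3 - <<'E'
from ins import *
flush(32)
t=np.array(manip.state()["tcp_pos"])
print(t,totool(np.array([.4496,.4148,.18])-t).round(1))
E
```

```text
time: 51.55
tcp_pos: [0.5663, 0.0332, 0.0511]
tcp_rot: [0.744, 0.668, 0.0, 0.0]
force: [0.1, -0.9, -0.7]
opening: 0.0099
time: 51.95
tcp_pos: [0.566, 0.0332, 0.0507]
tcp_rot: [0.744, 0.668, -0.0, -0.0]
force: [0.3, 0.2, -0.2]
opening: 0.0354
z 0.049 row 179.0 cols 221.7 289.1 w 67.4
z 0.054 row 180.0 cols 221.1 289.8 w 68.6
measured 221.8 289.1 w 67.3
z 0.049 row 206.0 cols 222.4 288.4 w 66.0
z 0.054 row 207.0 cols 221.8 289.0 w 67.1
measured 222.5 288.1 w 65.6
[0.56468605 0.03320955 0.15344293] [ 367.1 -155.3  -26.1]
```

```bash
python3 -m handwheel '[[35,-15,-15,0],[80,-34,-30,0],[125,-53,-30,0],[170,-72,-30,0],[210,-89,-30,0]]' -0.1 >/dev/null
python3 -m handwheel '[[42,-18,0,-0.1],[85,-36,0,-0.2],[125,-53,0,-0.264],[157,-67,0,-0.264],[157,-67,0,-0.264]]'
python3 -m handwheel '[[0,0,0,0],[0,0,0,0],[0,0,0,0],[0,0,0,0]]' >/dev/null
python3 - <<'E'
from cov import *
p=manip.camera("wrist");near(p);covers(p,232,amin=1500)
cv2.imwrite("pics/18.png",p["image"])
E
```

```text
time: 53.7
tcp_pos: [0.4474, 0.418, 0.1838]
tcp_rot: [0.648, 0.762, -0.001, -0.001]
force: [-0.1, 0.1, -0.7]
opening: 0.042
[0.45073037 0.41384982 0.18597828] 253 179
171 211 [197, 200, 195, 194, 200, 200, 195, 191, 194, 198, 203, 202, 201, 190, 113, 81, 80, 81, 80, 81, 78, 80, 78, 79, 79, 78, 78, 78, 78, 77, 77, 74, 78, 76, 76, 76, 74, 65, 79, 79, 76, 77, 75, 76, 74, 75, 72, 49, 59, 73, 75, 76, 75, 74, 75, 74, 75, 72, 74, 74, 73, 75, 74, 73, 73, 72, 74, 72, 74, 72, 114, 191, 187, 190, 192, 192, 192, 195, 199, 197, 195, 194, 194, 191, 186]
187 211 [185, 187, 190, 187, 185, 188, 191, 189, 185, 185, 187, 189, 185, 187, 173, 76, 84, 84, 84, 83, 83, 83, 82, 83, 83, 82, 84, 82, 81, 81, 79, 81, 80, 79, 81, 79, 77, 67, 81, 82, 78, 78, 78, 77, 78, 76, 74, 51, 52, 58, 76, 76, 75, 77, 76, 77, 76, 74, 76, 74, 77, 76, 75, 75, 75, 75, 75, 77, 76, 96, 158, 191, 189, 191, 193, 191, 187, 187, 192, 193, 188, 187, 191, 193, 189]
235 147 [188, 189, 189, 190, 118, 89, 88, 87, 88, 90, 89, 90, 90, 79, 61, 77, 81, 78, 77, 78, 81, 79, 78, 79, 79, 78, 80, 79, 79, 80, 79, 79, 79, 80, 80, 82, 82, 82, 82, 83, 83, 82, 82, 83, 82, 85, 80, 85, 84, 83, 85, 94, 179, 187, 187, 188, 187, 187, 185, 185, 184, 181, 182, 180, 179]
271 147 [191, 189, 188, 188, 116, 87, 87, 88, 88, 87, 89, 90, 89, 77, 58, 73, 74, 74, 74, 73, 74, 74, 73, 73, 73, 76, 74, 74, 72, 75, 74, 73, 74, 75, 75, 75, 75, 75, 76, 74, 77, 75, 77, 76, 77, 77, 78, 77, 76, 77, 77, 88, 176, 185, 185, 184, 186, 184, 187, 186, 188, 187, 188, 186, 187]
[0, 0, 390, 172, 41381] ctr [0.3571 0.5206] size [407.3 149.6] yaw 19.5 shift [120. -76.] turn rad -0.186
[226, 152, 55, 49, 2183] ctr [0.4491 0.4172] size [56.7 50.6] yaw 8.9 shift [ 3.5 -1.1] turn rad -0.0
```

```bash
python3 -m handwheel '[[0,-1,30,0],[0,-1,70,0],[0,-1,105,0],[0,-1,132,0],[0,-1,145,0]]' >/dev/null
python3 -m handwheel '[[0,0,10,0],[0,0,14,0],[0,0,14,0],[0,0,14,0],[0,0,14,0]]' >/dev/null
python3 -m handwheel '[[0,0,0,0],[0,0,0,0]]'
```

```text
time: 55.35
tcp_pos: [0.4495, 0.4148, 0.0275]
tcp_rot: [0.649, 0.76, 0.0, 0.0]
force: [0.0, 0.5, 0.5]
opening: 0.0415
```

```bash
python3 -m handwheel '[[0,0,0,0],[0,0,0,0],[0,0,0,0],[0,0,0,0],[0,0,0,0]]' -1
python3 -m handwheel '[[0,0,-20,0],[0,0,-50,0],[0,0,-90,0],[0,0,-130,0],[0,0,-130,0]]' >/dev/null
python3 -m handwheel '[[0,0,0,0],[0,0,0,0],[0,0,0,0]]'
python3 -c "
from ins import *
towin(96)"
```

```text
time: 55.85
tcp_pos: [0.4492, 0.4146, 0.0269]
tcp_rot: [0.65, 0.76, -0.0, -0.0]
force: [0.7, 0.7, -0.3]
opening: 0.0097
time: 56.65
tcp_pos: [0.4481, 0.4138, 0.1546]
tcp_rot: [0.649, 0.76, -0.002, -0.0]
force: [-0.6, -0.3, -0.5]
opening: 0.0099
TCP [0.4481 0.4138 0.1546] shift [-332.3   73.5    0.4] turn 0.264
```

```bash
python3 -m handwheel '[[-36,8,0,0],[-80,18,0,0],[-124,28,0,0],[-164,37,0,0],[-190,43,0,0]]' >/dev/null
python3 -m handwheel '[[-40,9,0,0.1],[-85,19,0,0.2],[-125,27,0,0.264],[-142,30.5,0,0.264],[-142,30.5,0,0.264]]' >/dev/null
python3 -m handwheel '[[0,0,0,0],[0,0,0,0],[0,0,0,0],[0,0,0,0]]'
python3 -c "
from ins import *
carry(96)"
```

```text
time: 58.05
tcp_pos: [0.5734, 0.0993, 0.1569]
tcp_rot: [0.743, 0.669, 0.0, -0.0]
force: [0.8, 0.4, -0.2]
opening: 0.0097
TCP [0.5735 0.0991 0.157 ] shift [-2.1 -0.6 -0. ] turn 0.002
held cols [211, 239, 244, 245, 233, 212, 219, 127, 58, 59, 58, 59, 57, 59, 57, 57] [50, 51, 53, 54, 53, 53, 51, 60, 137, 220, 220, 220, 220, 219, 219, 219]
rows196 [[221, 220, 220, 220, 220, 221, 221, 220, 119, 57, 59, 59, 58, 58, 57, 57, 58, 55, 56, 58], [220, 221, 221, 222, 222, 222, 220, 222, 128, 60, 51, 54, 56, 52, 51, 51, 51, 52, 50, 50]]
flange front [19.5 -0.1  2. ] sides [np.float64(-29.2), np.float64(28.6)]
96 [[253.2, 178.1], [253.1, 208.4]]
row 168 [219, 219, 219, 220, 219, 221, 219, 218, 218, 218, 129, 62, 54, 53, 55, 53, 52, 51, 53, 56, 54] [219, 220, 219, 221, 221, 220, 222, 222, 222, 221, 135, 61, 51, 52, 52, 52, 52, 51, 49, 51, 50]
160 [[253.4, 102.7], [253.3, 136.7]]
row 93 [102, 103, 100, 100, 102, 102, 104, 103, 104, 104, 103, 103, 100, 100, 102, 103, 103, 103, 104, 102, 101] [101, 101, 100, 98, 98, 101, 102, 105, 105, 104, 104, 103, 102, 100, 101, 103, 104, 102, 101, 100, 101]
```

```bash
python3 -m handwheel '[[-1,-0.5,20,0],[-1.5,-0.5,45,0],[-1.5,-0.5,65,0],[-1.5,-0.5,80,0],[-1.5,-0.5,84,0]]' >/dev/null
python3 -m handwheel '[[0,0,4,0],[0,0,8,0],[0,0,10,0],[0,0,10,0],[0,0,10,0]]'
python3 -m handwheel '[[0,0,3,0],[0,0,6,0],[0,0,7,0],[0,0,7,0]]'
python3 -m handwheel '[[0,0,1.5,0],[0,0,3,0],[0,0,4,0],[0,0,4,0]]'
python3 -m handwheel '[[0,0,1,0],[0,0,2,0],[0,0,3,0],[0,0,3,0]]'
```

```text
time: 59.1
tcp_pos: [0.5734, 0.0967, 0.0634]
tcp_rot: [0.744, 0.668, 0.0, 0.0]
force: [0.1, -0.3, 0.2]
opening: 0.0101
time: 59.5
tcp_pos: [0.573, 0.0968, 0.0559]
tcp_rot: [0.744, 0.668, 0.0, -0.0]
force: [0.1, 0.9, 2.2]
opening: 0.0099
time: 59.9
tcp_pos: [0.5726, 0.0966, 0.0512]
tcp_rot: [0.744, 0.668, -0.0, -0.0]
force: [0.1, -0.8, -1.0]
opening: 0.0097
time: 60.3
tcp_pos: [0.5732, 0.0967, 0.0507]
tcp_rot: [0.744, 0.668, -0.0, 0.0]
force: [-6.8, -1.1, 15.4]
opening: 0.0096
```

```bash
python3 -m handwheel '[[0,0,1,0],[0,0,1,0],[0,0,0,0],[0,0,-2,0],[0,0,-2,0]]'
python3 -m handwheel '[[0,0,0,0],[0,0,0,0],[0,0,0,0],[0,0,0,0]]' -0.2
python3 -m handwheel '[[0,0,-20,0],[0,0,-50,0],[0,0,-90,0],[0,0,-105,0],[0,0,-105,0]]' >/dev/null
python3 -m handwheel '[[0,0,0,0],[0,0,0,0]]'>/dev/null
python3 -c "
from ins import *
flush(96)"
python3 -m handwheel '[[-40,0,-40,0],[-80,0,-80,0],[-110,20,-120,0],[-140,40,-150,0],[-140,40,-150,0]]' >/dev/null
python3 -m handwheel '[[0,0,0,0],[0,0,0,0],[0,0,0,0]]'
python3 - <<'E'
from ins import *
p=manip.camera("wrist");a=manip.camera("scene");b=manip.camera("side")
cv2.imwrite("pics/19.png",np.hstack([cv2.resize(p["image"][:270,90:470],(440,312)),cv2.resize(a["image"][120:280,100:430],(360,312))]))
for y in(96,32,-32,-96): print(y,proj(p,np.r_[o+M@[-.045,y/1000],.049]).round())
for n in("scribe","stop_edge","stop_lug"): print(n,[(d["pixel"],round(d["conf"],2),M.T@(onz(p,d["pixel"],.075 if "lug" in n else .045)[:2]-o)) for d in manip.mark_of(p,n)][:2])
E
```

```text
time: 60.8
tcp_pos: [0.5733, 0.0967, 0.0511]
tcp_rot: [0.744, 0.668, 0.0, 0.0]
force: [1.0, -1.1, -0.1]
opening: 0.0096
time: 61.2
tcp_pos: [0.5729, 0.0967, 0.0507]
tcp_rot: [0.744, 0.668, -0.0, -0.0]
force: [-0.2, -0.0, 1.0]
opening: 0.0353
z 0.049 row 179.0 cols 221.6 289.0 w 67.4
z 0.054 row 180.0 cols 221.0 289.6 w 68.6
measured 221.5 289.1 w 67.6
z 0.049 row 205.0 cols 222.2 288.2 w 66.0
z 0.054 row 207.0 cols 221.7 288.8 w 67.2
measured 222.5 288.1 w 65.6
time: 62.75
tcp_pos: [0.5966, -0.0453, 0.3031]
tcp_rot: [0.743, 0.669, -0.001, -0.002]
force: [0.1, 0.3, -0.0]
opening: 0.0372
96 [223.  52.]
32 [224. 107.]
-32 [225. 157.]
-96 [226. 204.]
scribe [([282.1, 133.7], 0.69, array([ 0.02999409, -0.00154107]))]
stop_edge [([219.8, 324.5], 0.75, array([-0.0580667 , -0.28784653])), ([281.7, 129.8], 0.7, array([0.02935571, 0.00343455]))]
stop_lug [([257.8, 129.3], 0.71, array([-0.00193552,  0.00545025])), ([282.5, 150.1], 0.61, array([ 0.02843844, -0.01946405]))]
```

View pics/19.png

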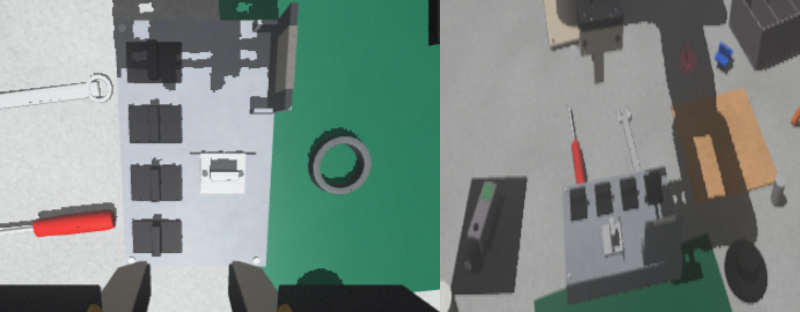

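All four covers are seated, the plate edge is on the line, the card is empty and the look-alikes are untouched. One numeric check of the plate edge, then hand in.

Run:
```python
from ins import *
p=manip.camera("wrist");g=cv2.cvtColor(p["image"],cv2.COLOR_BGR2GRAY).astype(int)
for c in(258,271,290,297,306): print(c,g[122:142,c].tolist())
print([proj(p,np.r_[o+M@[.031,y],z])[1].round(1) for y,z in((0,.045),(0,.049),(.002,.049),(-.002,.049))])
print(manip.job_done())
```

```text
258 [200, 200, 199, 200, 198, 201, 202, 203, 204, 112, 122, 195, 203, 202, 202, 202, 202, 201, 202, 201]
271 [201, 203, 203, 202, 204, 203, 204, 204, 124, 101, 223, 233, 234, 235, 235, 150, 108, 107, 107, 108]
290 [206, 204, 203, 204, 203, 202, 202, 200, 123, 100, 222, 234, 235, 235, 234, 150, 109, 107, 106, 107]
297 [201, 200, 202, 204, 203, 203, 203, 150, 133, 108, 223, 234, 235, 234, 235, 234, 233, 233, 232, 234]
306 [202, 203, 203, 202, 203, 201, 200, 200, 198, 108, 118, 189, 200, 200, 201, 202, 201, 201, 199, 199]
[np.float64(131.7), np.float64(131.8), np.float64(130.3), np.float64(133.4)]
the job is handed in; nothing more can be done
None
```

The job is done and handed in at about 63 s; the robot reports no verdict.

- **Thermometer:** I held it still for about 2.5 s, with the lens 10 cm in front of the tape centre and aimed along the panel's x axis. It is back flat on its pad, within about 2 mm of where it lay.
- **Stop plate:** I pinched it by its lug and slid it until the leading edge met the scribed line. The last image puts the edge at the centre of the line, within about 0.5 mm.
- **Covers:** All four were present and none appeared to have been knocked aside. Each went into its own window with a final press of 15–21 N, and the measured flange widths match a flush fit (65.2–67.6 px, against 65.8–67.4 expected flush and 67.1–68.6 if 5 mm proud). I did not tug them to test the tabs.
- **Other things:** The blue and pink look-alikes and the other tools were not touched.

Three readings disagreed along the way:

- **Stop plate travel:** It needed only about 68 mm of travel, not 82.5 mm from zero, so it did not start at zero. I set its place by the images.
- **Plate marks:** In the last check, the networks' marks for the plate edge, lug and line were 1.5–5 mm off. One edge mark and one lug mark were plainly false, so I used the edge in the image instead.
- **Window marks:** The first window marks from the fixed cameras differed by up to about 2 cm. The wrist camera fit settled them to 0.3 mm.

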